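Knock the set wax bars out of the mould and rack them

ROBOT

A 6-joint arm with a two-finger parallel gripper is mounted at the origin on the work surface. World frame = base frame: x ahead of the robot, y to its left, z up, the work surface at z = 0. Lengths are in m, angles in rad, forces in N, time in s.
With the tool pointing down it reaches from about 0.35 to 0.975 m from the base axis. Payload 4.9 kg.
Tool frame: the origin (TCP) lies at the very end of the fingers, on their centre line; the grasp point (between the pads) lies 19 mm behind it; z points along the fingers, y is the line along which they close (so a half turn about z gives the same grasp; the last joint's range is limited). The gripper opens to 85 mm and grips with 20 to 120 N. Pads are 22 mm wide; open, the fingers measure 114 mm over their backs; the gripper's body (76 mm by 85 mm) begins 54 mm behind the grasp point. The pads swing forward as they close: fully open they stand 13 mm farther back than shut.
Start: joints at [-1.303, 0.053, 1.613, -0, 1.476, -0.119], TCP at [0.236, -0.579, 0.231] pointing down, gripper open.
Joint ranges: [-3.01, 3.01], [-1.01, 2.22], [0.06, 2.58], [-1.02, 4.17], [0.09, 2.62], [-3.14, 3.14]. Speed limits (rad/s): [2.57, 2.57, 3.14, 3.14, 3.14, 3.14].

INTERFACE

Orientations are given as a rotation vector (axis times angle).
In Python, from station import ctrl, imaging gives the robot as it stands.
- The arm moves only by the tool play_rows, never from a script. Its argument "series" is a list of rows, each a list of 3 entries, a list of its own where there are three numbers: the opening, from 0 (shut) to 1 (fully open), then the shift along the tool's x, y, z each as a share of 0.05 m, from -1 to 1, then the turn, a rotation vector about the tool's x, y, z each as a share of 8 degrees, from -1 to 1. In form: [[grip, [dx, dy, dz], [ax, ay, az]], ...]. A call has 1 to 8 rows; each row shifts and turns the commanded pose from where the row before left it, along the tool's axes as they then stand; what a row does not reach is not made up. A row lasts 1/8 s, in which the tool goes at most 62.5 mm and 10.7 degrees, less where a joint would pass 70% of its speed; a pose out of reach is approached as far as the arm can. A call with a number of a shift or a turn outside -1 to 1 is refused whole. A call with a gripper value outside its range is refused whole. The fingers move at their own pace and stop on an object; "force" is the grip in N (left out, the last holds). Time passes only in rows, so rows that do not move let the fingers close. It gives the time, the measured TCP pose, the force, the opening and the grip force at its end, in the units of the state.
- ctrl.get_obs(): the state, without advancing time (a new reading comes with each control period).
- imaging.get_image(name): name is "scene" or "top"; returns a dict with "color" (384x512x3 uint8, blue, green, red), "fx", "fy", "cx", "cy" (pixels), "extrinsics" (4x4, takes a point from world to camera coordinates). Camera axes: x right, y down, z forward; pixel columns grow to the right and rows downward; lengths in m; the calibration is good to about 2 mm. A picture is of the moment at which its call begins. There is no depth.
- ctrl.finish_job(): hands the job in; it is judged then, once.
The state is a dict: "t": time; "q": joint angles; "dq": joint speeds; "effort": joint torques, N m; "tool_pos": TCP position; "tool_rot": TCP orientation; "contact_force": force on the tool from outside, world axes, zero at the start; "wrist_torque": the same for the moment, N m; "opening": finger opening in m; "grip_force": force on a finger pad.
Only numpy, scipy, OpenCV 4.12 (cv2) and the standard library are available. Lean on these libraries where they do the work, as an engineer would, in place of code of your own. Each camera call takes 0.05 s, during which the arm holds its last target. There are 200 camera calls.

TASK

Empty the bar mould for the next pour: lift off the cover and lay it on the cork mat, then knock each wax bar that is there up out of its pocket by pressing the paddle in front of it, and lay it flat in the cooling-rack slot with the same number of pips. Rack them in the order they were poured, fewest pips first; then put the cover squarely back on the empty mould. Do not knock over the paint bottles.

Things in the scene. Friction and masses are not known exactly. Their poses are not given: they have to be found in the camera images.
- stand: Fixed aluminium mould 90 (x) x 351 mm (y), flat top 98 mm up, on a grey steel stand (its base reaches x = -160 mm). Origin on the table under its middle; paddles at -x. Four pockets 84 mm apart, middles at x = 0, y = 126, 42, -42, -126 mm (pockets 1 to 4), each 75 (y) x 51 (x) x 30 mm deep, with one to four black pips on the -x rim. Silicone strips hold a bar with about 10 N.
- paddle1 (a joint): Rocker under pocket 1, rad: 0 at rest (paddle up), 0.43 fully down. Pressing it down drives that pocket's steel knock-out rod (24 mm head) up through the hole in the pocket's floor: 2.1 mm of rod per 0.0425 rad, 21 mm in all. It needs about 10 N at the paddle and springs back when let go, while the bar stays where the rod has pushed it.
- paddle1_top (a point): Middle of the top of paddle 1, a black rubber-topped plate 45 x 46 mm, 132 mm in front of the middle of pocket 1. At rest it is 70 mm above the table and slopes 12 degrees (near edge higher); fully down it is 36 mm lower. It turns about a pivot 50 mm in front of the pocket's middle and 42 mm above the table. The point moves with the paddle.
- paddle2 (a joint): Rocker under pocket 2, rad: 0 at rest (paddle up), 0.43 fully down. Pressing it down drives that pocket's steel knock-out rod (24 mm head) up through the hole in the pocket's floor: 2.1 mm of rod per 0.0425 rad, 21 mm in all. It needs about 10 N at the paddle and springs back when let go, while the bar stays where the rod has pushed it.
- paddle2_top (a point): Middle of the top of paddle 2, a black rubber-topped plate 45 x 46 mm, 132 mm in front of the middle of pocket 2. At rest it is 70 mm above the table and slopes 12 degrees (near edge higher); fully down it is 36 mm lower. It turns about a pivot 50 mm in front of the pocket's middle and 42 mm above the table. The point moves with the paddle.
- paddle3 (a joint): Rocker under pocket 3, rad: 0 at rest (paddle up), 0.43 fully down. Pressing it down drives that pocket's steel knock-out rod (24 mm head) up through the hole in the pocket's floor: 2.1 mm of rod per 0.0425 rad, 21 mm in all. It needs about 10 N at the paddle and springs back when let go, while the bar stays where the rod has pushed it.
- paddle3_top (a point): Middle of the top of paddle 3, a black rubber-topped plate 45 x 46 mm, 132 mm in front of the middle of pocket 3. At rest it is 70 mm above the table and slopes 12 degrees (near edge higher); fully down it is 36 mm lower. It turns about a pivot 50 mm in front of the pocket's middle and 42 mm above the table. The point moves with the paddle.
- paddle4 (a joint): Rocker under pocket 4, rad: 0 at rest (paddle up), 0.43 fully down. Pressing it down drives that pocket's steel knock-out rod (24 mm head) up through the hole in the pocket's floor: 2.1 mm of rod per 0.0425 rad, 21 mm in all. It needs about 10 N at the paddle and springs back when let go, while the bar stays where the rod has pushed it.
- paddle4_top (a point): Middle of the top of paddle 4, a black rubber-topped plate 45 x 46 mm, 132 mm in front of the middle of pocket 4. At rest it is 70 mm above the table and slopes 12 degrees (near edge higher); fully down it is 36 mm lower. It turns about a pivot 50 mm in front of the pocket's middle and 42 mm above the table. The point moves with the paddle.
- bar1: Natural wax bar, 48 mm (x) x 72 mm (y) x 28 mm (z), 0.1 kg, origin at its middle. At the start it lies in pocket 1, its top 2 mm below the mould's top, with no room to grip it; fully knocked out it stands 19 mm proud. May be absent: then the pocket is empty.
- bar2: Natural wax bar, 48 mm (x) x 72 mm (y) x 28 mm (z), 0.1 kg, origin at its middle. At the start it lies in pocket 2, its top 2 mm below the mould's top, with no room to grip it; fully knocked out it stands 19 mm proud. May be absent: then the pocket is empty.
- bar3: Natural wax bar, 48 mm (x) x 72 mm (y) x 28 mm (z), 0.1 kg, origin at its middle. At the start it lies in pocket 3, its top 2 mm below the mould's top, with no room to grip it; fully knocked out it stands 19 mm proud. May be absent: then the pocket is empty.
- bar4: Natural wax bar, 48 mm (x) x 72 mm (y) x 28 mm (z), 0.1 kg, origin at its middle. At the start it lies in pocket 4, its top 2 mm below the mould's top, with no room to grip it; fully knocked out it stands 19 mm proud. May be absent: then the pocket is empty.
- cover: Loose steel cover plate 90 mm (x) x 350 mm (y) x 6 mm, about 0.45 kg, lying flat on top of the mould at the start. Origin at the middle of its underside. Along the middle of its top runs a wooden grip bar 100 mm long (y), 18 mm thick (x), its underside 22 mm and its top 42 mm above the plate's underside, on two 12 mm posts.
- mat: Fixed cork mat on the table, 125 mm (x) x 360 mm (y) x 4 mm thick. Origin in the middle of its underside.
- rack: Fixed wooden cooling rack 98 mm (x) x 354 mm (y), 18 mm high, origin on the table under the middle of the slots. Four open slots in a row along y, 84 mm apart, each 78 mm (y) x 53 mm (x) and 10 mm deep, marked by one to four black pips on the rim at -x (slot 1 at +y).
- slot1 (a point): Middle of the floor of rack slot 1 (one pip), 8 mm above the table; x across the slot, y along it. A bar lying in it has its middle 14 mm above this point.
- slot2 (a point): Middle of the floor of rack slot 2 (two pips), 8 mm above the table; x across the slot, y along it. A bar lying in it has its middle 14 mm above this point.
- slot3 (a point): Middle of the floor of rack slot 3 (three pips), 8 mm above the table; x across the slot, y along it. A bar lying in it has its middle 14 mm above this point.
- slot4 (a point): Middle of the floor of rack slot 4 (four pips), 8 mm above the table; x across the slot, y along it. A bar lying in it has its middle 14 mm above this point.
- bottle1: Loose small white paint bottle with a red cap, 38 mm across, 85 mm high, standing. Origin in the middle of its base. To be left standing.
- bottle2: Loose small white paint bottle with a red cap, 38 mm across, 85 mm high, standing. Origin in the middle of its base. To be left standing.
- bottle3: Loose small white paint bottle with a red cap, 38 mm across, 85 mm high, standing. Origin in the middle of its base. To be left standing.

How it is judged:
On the way, in this order (a step that is already met when the one before it is completed fails the run):
1. the cover lies flat on the cork mat, let go (x of cover in the frame of mat between -0.045 and 0.045 m and y of cover in the frame of mat between -0.07 and 0.07 m and height (world z) of cover below 0.01 m and angle between cover's own z axis and vertical below 0.08 rad and linear speed of cover below 0.03 m/s and contact force between the fingers and cover below 0.05 N), for 0.2 s.
2. bar 1 lies in rack slot 1, let go (x of bar1 in the frame of slot1 between -0.008 and 0.008 m and y of bar1 in the frame of slot1 between -0.008 and 0.008 m and z of bar1 in the frame of slot1 between 0.01 and 0.018 m and angle between the z axis of bar1 and the z axis of slot1, either way round below 0.12 rad and angle between the y axis of bar1 and the y axis of slot1, either way round below 0.15 rad and linear speed of bar1 below 0.03 m/s and contact force between the fingers and bar1 below 0.05 N), for 0.2 s.
3. bar 2 lies in rack slot 2, let go (x of bar2 in the frame of slot2 between -0.008 and 0.008 m and y of bar2 in the frame of slot2 between -0.008 and 0.008 m and z of bar2 in the frame of slot2 between 0.01 and 0.018 m and angle between the z axis of bar2 and the z axis of slot2, either way round below 0.12 rad and angle between the y axis of bar2 and the y axis of slot2, either way round below 0.15 rad and linear speed of bar2 below 0.03 m/s and contact force between the fingers and bar2 below 0.05 N), for 0.2 s.
4. bar 3 lies in rack slot 3, let go (x of bar3 in the frame of slot3 between -0.008 and 0.008 m and y of bar3 in the frame of slot3 between -0.008 and 0.008 m and z of bar3 in the frame of slot3 between 0.01 and 0.018 m and angle between the z axis of bar3 and the z axis of slot3, either way round below 0.12 rad and angle between the y axis of bar3 and the y axis of slot3, either way round below 0.15 rad and linear speed of bar3 below 0.03 m/s and contact force between the fingers and bar3 below 0.05 N), for 0.2 s.
5. bar 4 lies in rack slot 4, let go (x of bar4 in the frame of slot4 between -0.008 and 0.008 m and y of bar4 in the frame of slot4 between -0.008 and 0.008 m and z of bar4 in the frame of slot4 between 0.01 and 0.018 m and angle between the z axis of bar4 and the z axis of slot4, either way round below 0.12 rad and angle between the y axis of bar4 and the y axis of slot4, either way round below 0.15 rad and linear speed of bar4 below 0.03 m/s and contact force between the fingers and bar4 below 0.05 N), for 0.2 s.
At the end, for the whole second after the job is handed in: Each bar that was in the mould lies flat (either face up) in the rack slot with its pocket's pips, within 8 mm of the slot's middle, on its floor and along it; the cover lies flat on the mould within 14 mm across, 11 mm along and 0.15 rad of square; all released and at rest (all of step 2 and all of step 3 and all of step 4 and all of step 5 and x of cover in the frame of stand between -0.014 and 0.014 m and y of cover in the frame of stand between -0.011 and 0.011 m and z of cover in the frame of stand between 0.094 and 0.102 m and angle between cover's own z axis and vertical below 0.05 rad and angle between the y axis of cover and the y axis of stand, either way round below 0.15 rad and linear speed of cover below 0.03 m/s and contact force between the fingers and cover below 0.05 N); the robot touches nothing.
It fails at once if a paint bottle is knocked over (angle between any of bottle1, bottle2, bottle3's own z axis and vertical above 0.7 rad).
Of bar1, bar2, bar3, bar4 only 3 to 4 are there at a start; the rules pass over those that are not, and their reading is None.
At some moment in a run one of cover may be knocked a few centimetres aside while the robot is not near it.
Once in a run the grip may slacken for a moment while it holds something.
It also fails if it takes over 210 s, if anything falls off the work surface, if the arm or the gripper's body presses on something with over 40 N, if the wrist force passes 120 N, or if a joint passes its speed limit or range.

## Working session

There is one attempt and no reset: what is moved stays moved. The work goes in short steps, Python scripts to look and compute and a tool call to move; the robot and the scene stay as the last step left them, time stands still between calls to the robot, and variables do not carry over. Pictures are saved under pics/ and viewed, at most 14 in all, crops included, and the job is handed in when it is done.

Besides the shell and the picture viewer there is one more tool, called in YAML: its name, and indented under it one key for each argument. play_rows: Moves the arm, as the interface text tells. Shift numbers are shares of 0.05 m and turn numbers shares of 8 degrees, none past 1 either way. Its arguments: {"type":"object","properties":{"series":{"type":"array"},"force":{"type":"number"}},"required":["series"]}

```bash
mkdir -p pics; ls; python3 - <<'E'
from station import ctrl, imaging
import cv2
o=ctrl.get_obs();print(o)
for n in("scene","top"):
    d=imaging.get_image(n);cv2.imwrite(f"pics/{n}0.png",d["color"]);print(n,d["fx"],d["fy"],d["cx"],d["cy"],d["extrinsics"])
E
```

```text
pics
{'t': 0.0, 'q': array([-1.30301213e+00,  5.33981992e-02,  1.61425900e+00,  4.00748522e-05,
        1.47599131e+00, -1.18993581e-01]), 'dq': array([ 0.00137965, -0.00088887,  0.00290638,  0.00212016, -0.00021914,
       -0.00099438]), 'effort': array([-1.41855417e-04, -3.93679225e+01, -3.70176709e+01, -2.23039278e-04,
        6.91436377e-03,  4.92748967e-06]), 'tool_pos': array([ 0.23560726, -0.57823774,  0.23005829]), 'tool_rot': array([-3.08101518e+00, -6.03368715e-01,  1.77422622e-04]), 'contact_force': array([-0.50406406,  0.65676235, -0.00235149]), 'wrist_torque': array([-0.00978428, -0.00597945,  0.00800572]), 'grip_force': 0.0, 'opening': 0.08562581902146248}
scene 348.405832672736 348.405832672736 257.11563626107846 186.75053112484892 [[ 0.80391124  0.59457793  0.01427591 -0.46419364]
 [ 0.4523885  -0.59572635 -0.66366766 -0.20092386]
 [-0.38609761  0.53998815 -0.74789133  1.34732429]
 [ 0.          0.          0.          1.        ]]
top 358.67480070077744 358.67480070077744 257.2806793666848 195.22104493958142 [[-0.00355736 -0.99992835 -0.01142955  0.00471307]
 [-0.99684737  0.00445189 -0.07921808  0.58096353]
 [ 0.07926329  0.01111171 -0.99679178  0.86013378]
 [ 0.          0.          0.          1.        ]]
```

```bash
python3 - <<'E'
import cv2
for n in("scene","top"):
    cv2.imwrite(f"pics/{n}0b.png",cv2.resize(cv2.imread(f"pics/{n}0.png"),(800,600),interpolation=cv2.INTER_CUBIC))
E
```

```text
(no output)
```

View pics/top0b.png

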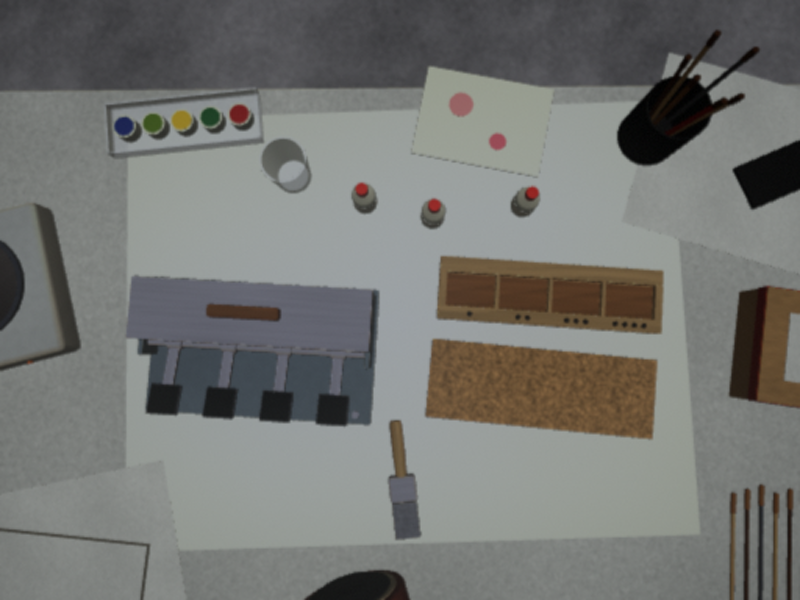

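View pics/scene0b.png

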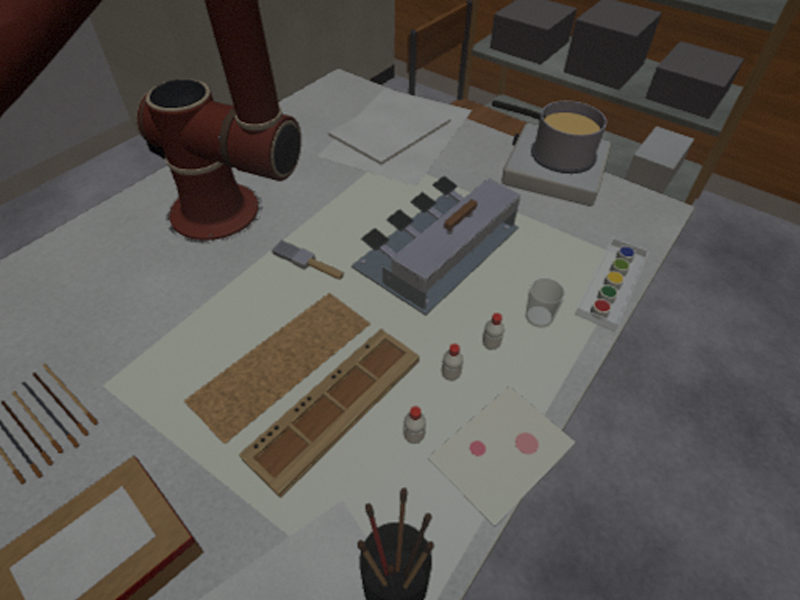

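The top view shows the stand and cover on the left (cover about (132,276)–(378,352)). The rack is at (437,256)–(663,333), the mat at (427,339)–(657,438), and the bottles are beyond at y≈200. I'll crop in to pick corners.

```bash
python3 - <<'E'
import cv2
a=cv2.imread("pics/top0.png")
a=cv2.convertScaleAbs(a,alpha=1.6)
cv2.imwrite("pics/rackc.png",cv2.resize(a[158:283,270:430],None,fx=4.8,fy=4.8,interpolation=cv2.INTER_CUBIC))
cv2.imwrite("pics/standc.png",cv2.resize(a[170:280,78:244],None,fx=4.8,fy=4.8,interpolation=cv2.INTER_CUBIC))
E
```

```text
(no output)
```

View pics/rackc.png

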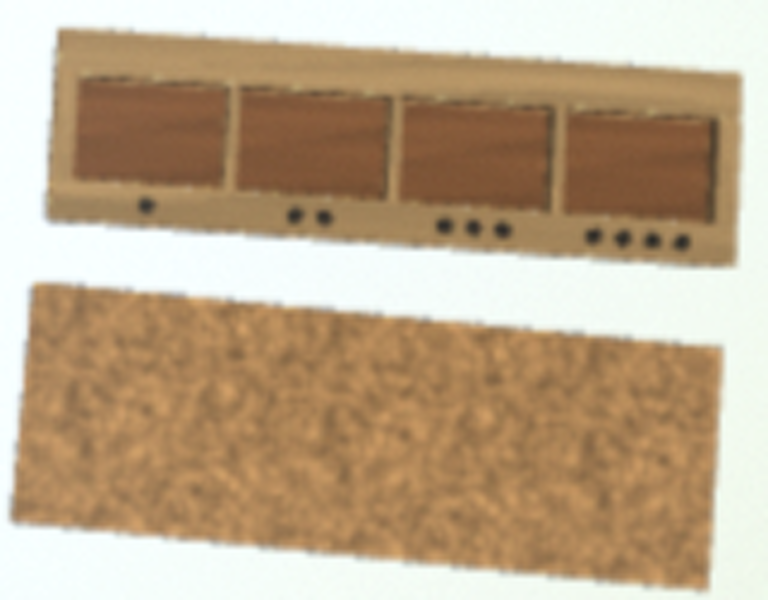

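View pics/standc.png

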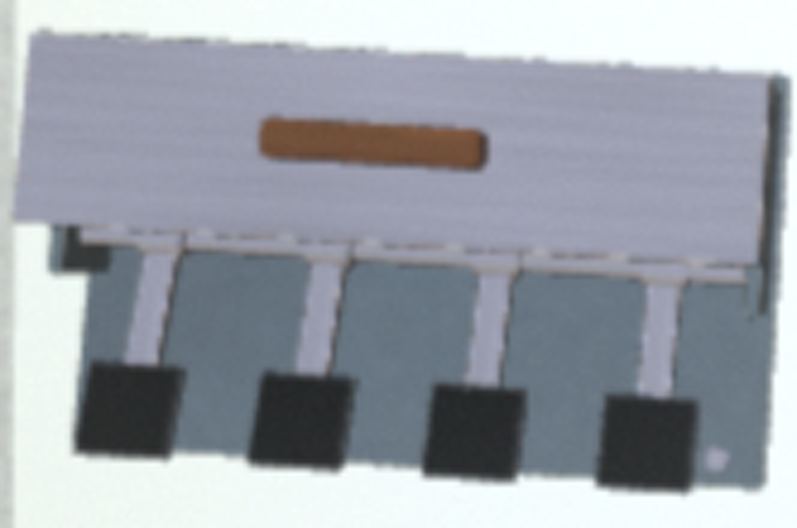

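```bash
cat > h.py <<'E'
import numpy as np, cv2
from scipy.optimize import least_squares
K=dict(top=(358.6748,257.2807,195.22104),scene=(348.40583,257.11564,186.75053))
E=dict(top=np.array([[-0.00355736,-0.99992835,-0.01142955,0.00471307],[-0.99684737,0.00445189,-0.07921808,0.58096353],[0.07926329,0.01111171,-0.99679178,0.86013378]]),
 scene=np.array([[0.80391124,0.59457793,0.01427591,-0.46419364],[0.4523885,-0.59572635,-0.66366766,-0.20092386],[-0.38609761,0.53998815,-0.74789133,1.34732429]]))
def proj(P,c='top'):
    P=np.atleast_2d(P); q=P@E[c][:,:3].T+E[c][:,3]; f,cx,cy=K[c]
    return np.c_[f*q[:,0]/q[:,2]+cx,f*q[:,1]/q[:,2]+cy]
def back(uv,z,c='top'):
    f,cx,cy=K[c];R=E[c][:,:3];o=-R.T@E[c][:,3]
    d=R.T@np.array([(uv[0]-cx)/f,(uv[1]-cy)/f,1]);return o+d*(z-o[2])/d[2]
def w(T,l):
    x,y,a=T[:3];l=np.atleast_2d(np.array(l,float));c,s=np.cos(a),np.sin(a)
    return np.c_[x+c*l[:,0]-s*l[:,1],y+s*l[:,0]+c*l[:,1],l[:,2]]
def fit(local,uv,c='top',T0=(.5,0,0)):
    r=lambda T:(proj(w(T,local),c)-uv).ravel()
    s=least_squares(r,T0,loss='soft_l1');return s.x,s.fun.reshape(-1,2)
def uz(p,ox,oy,k=4.8): return (np.array(p,float)+.5)/k-.5+[ox,oy]
def rect(a,b,z): return [[a/2,b/2,z],[a/2,-b/2,z],[-a/2,-b/2,z],[-a/2,b/2,z]]
E
python3 - <<'E'
from h import *
np.set_printoptions(precision=4,suppress=True)
pr=lambda n,s:print(n,s[0],'\n',(s[1]).round(2).tolist())
Y=[.126,.042,-.042,-.126]
S=uz([[133,410],[302,421],[475,433],[648,444]],78,170)
pr('paddles',fit([[-.132,y,.070] for y in Y],S))
pr('cover',fit(rect(.09,.35,.104),uz([[32,31],[768,72],[757,264],[14,222]],78,170)))
print('grip',back(uz([373,144],78,170),.140))
pr('mat',fit(rect(.125,.36,.004),uz([[35,285],[722,347],[708,590],[13,522]],270,158)))
c=rect(.098,.354,.018)
pr('rack',fit(c,uz([[60,29],[741,74],[736,266],[46,220]],270,158)))
l=c[1:3]+[[-.041,y,.018] for y in Y]
pr('rackpips',fit(l,uz([[741,74],[736,266],[147,205],[310,216],[474,227.7],[638,239]],270,158)))
# slot floor centres z .008 (floor outlines, partly hidden)
for n,p in dict(b1=(363,197),b2=(432,212),b3=(525,201)).items(): print(n,back(np.array(p)/1.5625,.04))
for q in ([388,331],[419,358],[281,491],[243,456]): print('rack scene',back(np.array(q)/1.5625,.018,'scene'))
E
```

```text
paddles [ 0.5634  0.2209 -0.0678] 
 [[-0.81, -0.06], [0.04, 0.04], [0.18, -0.06], [0.44, 0.06]]
cover [ 0.5644  0.2214 -0.0602] 
 [[-0.58, -0.07], [0.69, -0.08], [0.52, 0.12], [-0.63, -0.01]]
grip [0.5632 0.2194 0.14  ]
mat [ 0.4496 -0.2177 -0.0963] 
 [[-0.7, -0.59], [0.63, -0.09], [0.63, 0.18], [-0.59, 0.4]]
rack [ 0.5978 -0.2314 -0.0716] 
 [[-0.54, 0.28], [0.41, 0.26], [0.2, -0.22], [-0.11, -0.33]]
rackpips [ 0.5996 -0.2318 -0.0775] 
 [[0.65, -0.04], [0.2, -0.54], [-0.25, -0.08], [-0.18, 0.11], [-0.2, 0.17], [-0.12, 0.32]]
b1 [0.7502 0.0629 0.04  ]
b2 [ 0.7255 -0.0453  0.04  ]
b3 [ 0.7421 -0.1909  0.04  ]
rack scene [ 0.579  -0.0487  0.018 ]
rack scene [ 0.6658 -0.0644  0.018 ]
rack scene [ 0.638  -0.4062  0.018 ]
rack scene [ 0.5456 -0.4018  0.018 ]
```

```bash
cat >> h.py <<'E'
def silfit(img,seed,dims,T0,c,sat=45):
    """fit box dims (x,y,z0,z1) silhouette to saturated blob at seed (u,v)"""
    hsv=cv2.cvtColor(img,cv2.COLOR_BGR2HSV);m=(hsv[...,1]>sat).astype(np.uint8)
    m=cv2.morphologyEx(m,cv2.MORPH_CLOSE,np.ones((5,5)))
    n,L=cv2.connectedComponents(m);b=(L==L[int(seed[1]),int(seed[0])]).astype(np.uint8)
    cs,_=cv2.findContours(b,cv2.RETR_EXTERNAL,cv2.CHAIN_APPROX_NONE);q=max(cs,key=cv2.contourArea)[:,0].astype(float)
    P=np.array(rect(dims[0],dims[1],dims[2])+rect(dims[0],dims[1],dims[3]))
    def r(T):
        h=cv2.convexHull((proj(w(T,P),c)).astype(np.float32))
        return np.array([cv2.pointPolygonTest(h,(float(x),float(y)),True)-.5 for x,y in q])
    s=least_squares(r,T0,loss='soft_l1',diff_step=1e-4,x_scale=[.01,.01,.03]);return s.x,np.sqrt(np.mean(s.fun**2)),b.sum()
E
python3 - <<'E'
from h import *
np.set_printoptions(precision=4,suppress=True)
I={c:cv2.imread(f'pics/{c}0.png') for c in K}
for n,d,T,s in (('rack',(.098,.354,0,.018),(.598,-.2315,-.073),.018),('mat',(.125,.36,0,.004),(.4496,-.2177,-.09),.004)):
  for c in K:
    sd=proj(w(T,[[-.045 if n=='rack' else 0,.03,s]]),c)[0]
    print(n,c,*silfit(I[c],sd,d,T,c))
E
```

```text
rack top [ 0.5987 -0.232  -0.0737] 0.3262505257996528 5761
rack scene [ 0.5987 -0.2316 -0.0727] 0.5388562865925661 4409
mat top [ 0.4498 -0.2175 -0.1006] 0.3512534344429049 7334
mat scene [ 0.4492 -0.2176 -0.0993] 0.2576828542981489 4185
```

```bash
cat >> h.py <<'E'
from scipy.spatial.transform import Rotation as Ro
RACK=(.5987,-.2318,-.073);MAT=(.4495,-.2175,-.100);STAND=(.5635,.2205,-.066);COVER=(.5638,.2205,-.062)
Y=[.126,.042,-.042,-.126]
def delta(o,pos,yaw):
    """remaining turn (units of 8 deg, tool axes) and shift (units of .05, in tool axes after the turn)"""
    c,s=np.cos(yaw),np.sin(yaw);T=np.array([[-s,c,0],[c,s,0],[0,0,-1]]).T  # columns: x=(−s,c), y=(c,s), z=down
    R=Ro.from_rotvec(o['tool_rot'])
    t=(R.inv()*Ro.from_matrix(T)).as_rotvec(degrees=True)/8
    return t.round(3),(T.T@(np.array(pos)-o['tool_pos'])/.05).round(3)
E
python3 - <<'E'
from h import *; from station import ctrl
print(delta(ctrl.get_obs(),w(COVER,[[0,0,.25]])[0],-.062)); print(*[w(RACK,[[0,y,0]])[0] for y in Y],*[w(STAND,[[0,y,0]])[0] for y in Y])
E
```

```text
(array([-0.011, -0.009, -8.036]), array([16.351,  5.561, -0.397]))
[ 0.60788983 -0.10613558  0.        ] [ 0.60176328 -0.18991186  0.        ] [ 0.59563672 -0.27368814  0.        ] [ 0.58951017 -0.35746442  0.        ] [0.57180996 0.34622567 0.        ] [0.56626999 0.26240856 0.        ] [0.56073001 0.17859144 0.        ] [0.55519004 0.09477433 0.        ]
```

play_rows:
  series:
    - [1,[0,0,0],[0,0,-1]]
    - [1,[0,0,0],[0,0,-1]]
    - [1,[0,0,0],[0,0,-1]]
    - [1,[0,0,0],[0,0,-1]]
    - [1,[0,0,0],[0,0,-1]]
    - [1,[0,0,0],[0,0,-1]]
    - [1,[0,0,0],[0,0,-1]]
    - [1,[0,0,0],[0,0,-1]]
  force: 40

```text
t: 1.1
tool_pos: [0.2357, -0.5784, 0.2305]
tool_rot: [-2.289, -2.15, -0.001]
contact_force: [0.5, 0.4, 0.1]
opening: 0.0855
grip_force: 0.0
```

play_rows:
  series:
    - [1,[0.95,0.33,0],[0,0,0]]
    - [1,[0.95,0.33,0],[0,0,0]]
    - [1,[0.95,0.33,0],[0,0,0]]
    - [1,[0.95,0.33,0],[0,0,0]]
    - [1,[0.95,0.33,0],[0,0,0]]
    - [1,[0.95,0.33,0],[0,0,0]]
    - [1,[0.95,0.33,0],[0,0,0]]
    - [1,[0.95,0.33,0],[0,0,0]]

```text
t: 2.1
tool_pos: [0.3931, -0.2068, 0.2309]
tool_rot: [-2.295, -2.145, -0.0]
contact_force: [0.5, 0.4, -0.1]
opening: 0.0854
grip_force: 0.0
```

play_rows:
  series:
    - [1,[0.95,0.33,0],[0,0,0]]
    - [1,[0.95,0.33,0],[0,0,0]]
    - [1,[0.95,0.33,0],[0,0,0]]
    - [1,[0.95,0.33,0],[0,0,0]]
    - [1,[0.95,0.33,0],[0,0,0]]
    - [1,[0.95,0.33,0],[0,0,0]]
    - [1,[0.95,0.33,0],[0,0,0]]
    - [1,[0.5,0.15,0],[0,0,0]]

```text
t: 3.1
tool_pos: [0.5397, 0.1422, 0.2306]
tool_rot: [-2.292, -2.148, 0.001]
contact_force: [-0.6, 0.5, -0.7]
opening: 0.0852
grip_force: 0.0
```

```bash
python3 - <<'E'
from h import *; from station import ctrl
print(delta(ctrl.get_obs(),w(COVER,[[0,0,.112]])[0],-.062))
E
```

```text
(array([-0.008,  0.   , -0.02 ]), array([1.594, 0.385, 2.371]))
```

play_rows:
  series:
    - [1,[0.8,0.2,0],[0,0,0]]
    - [1,[0.8,0.18,0],[0,0,0]]
    - [1,[0,0,0.6],[0,0,0]]
    - [1,[0,0,0.6],[0,0,0]]
    - [1,[0,0,0.6],[0,0,0]]
    - [1,[0,0,0.55],[0,0,0]]
    - [0,[0,0,0],[0,0,0]]
    - [0,[0,0,0],[0,0,0]]
  force: 60

```text
t: 4.1
tool_pos: [0.5644, 0.2186, 0.1148]
tool_rot: [2.294, 2.145, 0.002]
contact_force: [-0.6, 0.9, -0.2]
opening: 0.0519
grip_force: 0.0
```

play_rows:
  series:
    - [0,[0,0,0],[0,0,0]]
    - [0,[0,0,0],[0,0,0]]
    - [0,[0,0,0],[0,0,0]]
    - [0,[0,0,0],[0,0,0]]
    - [0,[0,0,-0.2],[0,0,0]]
    - [0,[0,0,-0.4],[0,0,0]]
    - [0,[0,0,-0.5],[0,0,0]]
    - [0,[0,0,0],[0,0,0]]

```text
t: 5.1
tool_pos: [0.5656, 0.219, 0.1723]
tool_rot: [2.292, 2.144, 0.008]
contact_force: [-0.5, 0.1, -4.4]
opening: 0.0169
grip_force: 59.9
```

```bash
python3 - <<'E'
from h import *; from station import ctrl,imaging
o=ctrl.get_obs();print(delta(o,w(MAT,[[0,0,.25]])[0],-.1))
a=imaging.get_image('top')['color'];cv2.imwrite('pics/top1.png',a)
cv2.imwrite("pics/t1c.png",cv2.resize(cv2.convertScaleAbs(a[130:290,40:260],alpha=1.6),None,fx=3.6,fy=3.6,interpolation=cv2.INTER_CUBIC))
E
```

```text
(array([ 0.041, -0.014,  0.236]), array([-8.918, -1.44 , -1.554]))
```

View pics/t1c.png

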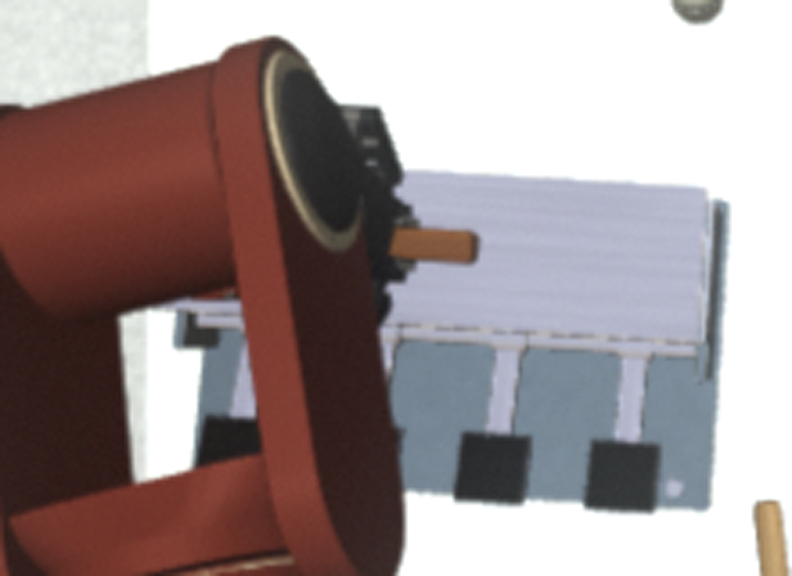

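play_rows:
  series:
    - [0,[0,0,0],[0,0,0.24]]
    - [0,[-0.5,-0.1,0],[0,0,0]]
    - [0,[-0.8,-0.13,0],[0,0,0]]
    - [0,[-0.8,-0.13,0],[0,0,0]]
    - [0,[-0.8,-0.13,0],[0,0,0]]
    - [0,[-0.8,-0.13,0],[0,0,0]]
    - [0,[-0.8,-0.13,0],[0,0,0]]
    - [0,[-0.8,-0.13,0],[0,0,0]]

```text
t: 6.15
tool_pos: [0.4918, -0.0425, 0.1677]
tool_rot: [-2.33, -2.105, 0.002]
contact_force: [0.1, -0.6, -2.9]
opening: 0.0166
grip_force: 59.8
```

play_rows:
  series:
    - [0,[-0.8,-0.13,0],[0,0,0]]
    - [0,[-0.8,-0.13,0.1],[0,0,0]]
    - [0,[-0.8,-0.13,0.3],[0,0,0]]
    - [0,[-0.8,-0.13,0.4],[0,0,0]]
    - [0,[-0.4,-0.04,0.4],[0,0,0]]
    - [0,[0,0,0.4],[0,0,0]]
    - [0,[0,0,0.4],[0,0,0]]
    - [0,[0,0,0],[0,0,0]]

```text
t: 7.15
tool_pos: [0.4449, -0.2161, 0.0661]
tool_rot: [-2.327, -2.102, 0.003]
contact_force: [-0.3, -0.0, -3.2]
opening: 0.0165
grip_force: 59.7
```

```bash
python3 - <<'E'
from h import *; from station import ctrl
o=ctrl.get_obs();print(delta(o,w(MAT,[[0,0,.018]])[0],-.1),o['opening'],o['contact_force'])
E
```

```text
(array([-0.039, -0.019, -0.012]), array([-0.018,  0.095,  0.962])) 0.01654656202994488 [-0.32394525 -0.04437942 -3.16499377]
```

play_rows:
  series:
    - [0,[0,0.1,0.3],[0,0,0]]
    - [0,[0,0,0.3],[0,0,0]]
    - [0,[0,0,0.2],[0,0,0]]
    - [0,[0,0,0.08],[0,0,0]]
    - [0,[0,0,0.04],[0,0,0]]
    - [0,[0,0,0.02],[0,0,0]]
    - [0,[0,0,0],[0,0,0]]

```text
t: 8.02
tool_pos: [0.4528, -0.2177, 0.0222]
tool_rot: [2.33, 2.107, 0.0]
contact_force: [0.8, -0.7, -3.7]
opening: 0.017
grip_force: 59.8
```

play_rows:
  series:
    - [0,[0,0,0.06],[0,0,0]]
    - [0,[0,0,0.04],[0,0,0]]
    - [0,[0,0,0],[0,0,0]]

```text
t: 8.4
tool_pos: [0.4531, -0.2179, 0.0216]
tool_rot: [-2.328, -2.106, 0.001]
contact_force: [-15.7, 8.2, 28.2]
opening: 0.0171
grip_force: 64.3
```

play_rows:
  series:
    - [0,[0,0,-0.08],[0,0,0]]
    - [0.5,[0,0,0],[0,0,0]]
    - [1,[0,0,0],[0,0,0]]
    - [1,[0,0,0],[0,0,0]]
    - [1,[0,0,0],[0,0,0]]
    - [1,[0,0,-0.5],[0,0,0]]
    - [1,[0,0,-0.8],[0,0,0]]
    - [1,[0,0,-0.8],[0,0,0]]

```text
t: 9.4
tool_pos: [0.4522, -0.2173, 0.1265]
tool_rot: [-2.33, -2.106, 0.0]
contact_force: [0.8, -0.1, 0.3]
opening: 0.0854
grip_force: 0.0
```

play_rows:
  series:
    - [0,[0,-0.5,-0.8],[0,0,0]]
    - [0,[0,-1,-0.8],[0,0,0]]
    - [0,[0,0,0],[0,0,0]]

```text
t: 9.78
tool_pos: [0.3794, -0.2113, 0.2098]
tool_rot: [2.324, 2.099, 0.002]
contact_force: [-0.5, -0.6, -1.1]
opening: 0.0323
grip_force: 0.0
```

```bash
python3 - <<'E'
from h import *; from station import ctrl,imaging
a=imaging.get_image('top')['color'];cv2.imwrite('pics/top2.png',a)
cv2.imwrite("pics/t2b.png",cv2.resize(cv2.convertScaleAbs(a[160:290,75:430],alpha=1.6),None,fx=2.25,fy=2.25,interpolation=cv2.INTER_CUBIC))
E
```

```text
(no output)
```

View pics/t2b.png

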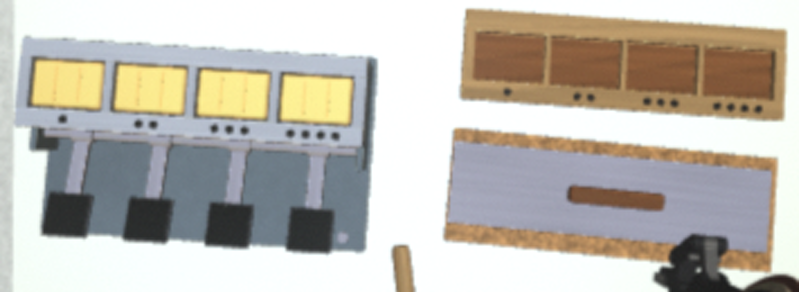

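The cover lies on the mat (grip bar at (616,198)), and all four pockets hold a bar ((67,84), (149,89), (232,94), (316,99)). I'll refine the stand pose from the bar centroids.

```bash
python3 - <<'E'
from h import *; from station import ctrl
np.set_printoptions(precision=4,suppress=True)
a=cv2.imread('pics/top2.png');h=cv2.cvtColor(a,cv2.COLOR_BGR2HSV)
m=((h[...,1]>80)&(h[...,2]>110)).astype(np.uint8);m[:,250:]=0;m[:170]=0;m[280:]=0
n,L,st,ce=cv2.connectedComponentsWithStats(m)
c=sorted([tuple(ce[i]) for i in range(1,n) if st[i,4]>200]);print(len(c))
T,r=fit([[0,y,.096] for y in Y],np.array(c));print(T,r.round(2).tolist())
o=ctrl.get_obs()
for t in (T,STAND):print(delta(o,w(t,[[-.133,Y[0],.085]])[0],-.066))
E
```

```text
4
[ 0.5642  0.2219 -0.066 ] [[-0.09, -0.02], [-0.04, 0.0], [-0.02, 0.02], [0.15, -0.0]]
(array([ 0.035,  0.022, -0.255]), array([11.398,  0.458,  2.442]))
(array([ 0.035,  0.022, -0.255]), array([11.369,  0.445,  2.442]))
```

play_rows:
  series:
    - [0,[0,0,0],[0,0,-0.25]]
    - [0,[0.7,0.04,0],[0,0,0]]
    - [0,[0.95,0.04,0],[0,0,0]]
    - [0,[0.95,0.04,0],[0,0,0]]
    - [0,[0.95,0.04,0],[0,0,0]]
    - [0,[0.95,0.04,0],[0,0,0]]
    - [0,[0.95,0.04,0],[0,0,0]]
    - [0,[0.95,0.04,0],[0,0,0]]

```text
t: 10.82
tool_pos: [0.4136, 0.1103, 0.2025]
tool_rot: [-2.289, -2.148, 0.005]
contact_force: [0.5, 0.9, 0.4]
opening: 0.0003
grip_force: 0.0
```

play_rows:
  series:
    - [0,[0.95,0.04,0],[0,0,0]]
    - [0,[0.95,0.04,0],[0,0,0]]
    - [0,[0.95,0.04,0],[0,0,0]]
    - [0,[0.95,0.04,0],[0,0,0]]
    - [0,[0.95,0.04,0.4],[0,0,0]]
    - [0,[0.25,0,0.9],[0,0,0]]
    - [0,[0,0,0.9],[0,0,0]]
    - [0,[0,0,0],[0,0,0]]

```text
t: 11.82
tool_pos: [0.4362, 0.3553, 0.0875]
tool_rot: [-2.289, -2.148, 0.022]
contact_force: [-0.6, -0.1, 0.4]
opening: 0.0
grip_force: 0.0
```

```bash
sed -i 's/STAND=(.5635,.2205,-.066)/STAND=(.5645,.2215,-.066)/' h.py; python3 - <<'E'
from h import *; from station import ctrl
o=ctrl.get_obs();print(delta(o,w(STAND,[[-.133,Y[0],.035]])[0],-.066),o['contact_force'])
E
```

```text
(array([-0.083,  0.059,  0.016]), array([0.02 , 0.076, 1.049])) [-0.56288019 -0.09726408  0.37026789]
```

play_rows:
  series:
    - [0,[0,0.07,0.2],[0,0,0]]
    - [0,[0,0,0.2],[0,0,0]]
    - [0,[0,0,0.2],[0,0,0]]
    - [0,[0,0,0.2],[0,0,0]]
    - [0,[0,0,0.2],[0,0,0]]
    - [0,[0,0,0],[0,0,0]]
    - [0,[0,0,0],[0,0,0]]

```text
t: 12.7
tool_pos: [0.4442, 0.3574, 0.0456]
tool_rot: [-2.293, -2.147, -0.002]
contact_force: [-2.7, 0.9, 3.2]
opening: -0.0003
grip_force: 1.6
```

play_rows:
  series:
    - [0,[0,0,0.1],[0,0,0]]
    - [0,[0,0,0.1],[0,0,0]]
    - [0,[0,0,0],[0,0,0]]

```text
t: 13.08
tool_pos: [0.4444, 0.3574, 0.036]
tool_rot: [-2.293, -2.147, -0.002]
contact_force: [-3.5, 0.7, 5.2]
opening: 0.0002
grip_force: 3.2
```

play_rows:
  series:
    - [0,[0,0,0.1],[0,0,0]]
    - [0,[0,0,0],[0,0,0]]

```text
t: 13.32
tool_pos: [0.4449, 0.3576, 0.0336]
tool_rot: [2.293, 2.147, 0.001]
contact_force: [-9.1, -3.9, 20.5]
opening: -0.0003
grip_force: 10.7
```

```bash
python3 - <<'E'
from h import *; from station import ctrl,imaging
o=ctrl.get_obs();print(o['tool_pos'],o['contact_force'])
a=imaging.get_image('scene')['color'];cv2.imwrite('pics/s3.png',a)
p=proj(w(STAND,[[-.05,.05,.08]]),'scene')[0].astype(int);print(p)
cv2.imwrite("pics/s3b.png",cv2.resize(cv2.convertScaleAbs(a[p[1]-60:p[1]+60,p[0]-80:p[0]+80],alpha=1.6),None,fx=4.5,fy=4.5,interpolation=cv2.INTER_CUBIC))
E
```

```text
[0.4448547  0.35759459 0.03358319] [-9.06906746 -3.87283222 20.54514294]
[289 135]
```

View pics/s3b.png

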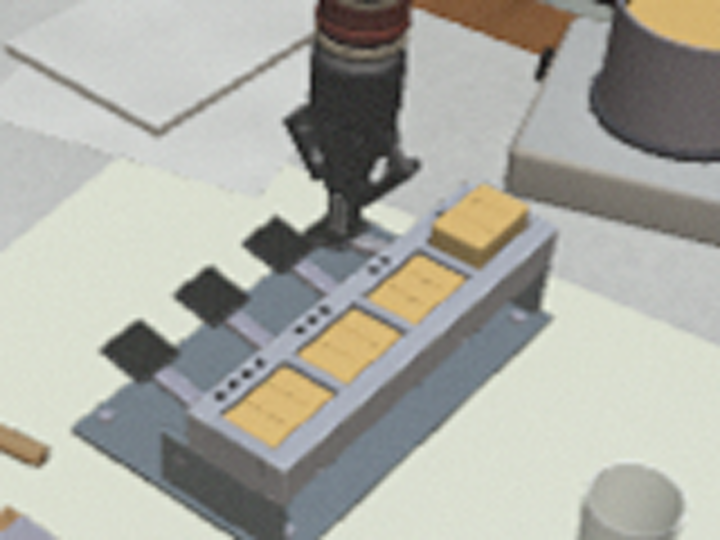

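play_rows:
  series:
    - [0,[0,0,-0.7],[0,0,0]]
    - [0,[0,-0.05,-0.75],[0,0,0]]
    - [0,[-0.84,0,0],[0,0,0]]
    - [0,[-0.84,0,0],[0,0,0]]
    - [0,[0,0,0.45],[0,0,0]]
    - [0,[0,0,0.2],[0,0,0]]
    - [0,[0,0,0.2],[0,0,0]]
    - [0,[0,0,0.2],[0,0,0]]

```text
t: 14.38
tool_pos: [0.4359, 0.2738, 0.0507]
tool_rot: [-2.292, -2.148, 0.001]
contact_force: [-6.3, -1.4, 8.2]
opening: -0.0001
grip_force: 4.2
```

play_rows:
  series:
    - [0,[0,0,0.2],[0,0,0]]
    - [0,[0,0,0.1],[0,0,0]]
    - [0,[0,0,0.1],[0,0,0]]
    - [0,[0,0,0],[0,0,0]]
    - [0,[0,0,0],[0,0,0]]

```text
t: 15.0
tool_pos: [0.4364, 0.2739, 0.0329]
tool_rot: [-2.292, -2.149, 0.002]
contact_force: [-10.2, -3.8, 19.7]
opening: 0.0001
grip_force: 10.9
```

play_rows:
  series:
    - [0,[0,0,-0.7],[0,0,0]]
    - [0,[0,-0.04,-0.75],[0,0,0]]
    - [0,[-0.84,0,0],[0,0,0]]
    - [0,[-0.84,0,0],[0,0,0]]
    - [0,[0,0,0.45],[0,0,0]]
    - [0,[0,0,0.2],[0,0,0]]
    - [0,[0,0,0.2],[0,0,0]]
    - [0,[0,0,0.2],[0,0,0]]

```text
t: 16.0
tool_pos: [0.4285, 0.1904, 0.0506]
tool_rot: [-2.291, -2.148, 0.001]
contact_force: [-4.0, -0.1, 7.5]
opening: 0.0002
grip_force: 4.1
```

play_rows:
  series:
    - [0,[0,0,0.2],[0,0,0]]
    - [0,[0,0,0.1],[0,0,0]]
    - [0,[0,0,0.1],[0,0,0]]
    - [0,[0,0,0],[0,0,0]]
    - [0,[0,0,0],[0,0,0]]

```text
t: 16.62
tool_pos: [0.429, 0.1904, 0.0325]
tool_rot: [-2.291, -2.149, 0.002]
contact_force: [-9.6, -3.0, 19.2]
opening: 0.0
grip_force: 10.1
```

play_rows:
  series:
    - [0,[0,0,-0.7],[0,0,0]]
    - [0,[0,-0.02,-0.75],[0,0,0]]
    - [0,[-0.84,0,0],[0,0,0]]
    - [0,[-0.84,0,0],[0,0,0]]
    - [0,[0,0,0.45],[0,0,0]]
    - [0,[0,0,0.2],[0,0,0]]
    - [0,[0,0,0.2],[0,0,0]]
    - [0,[0,0,0.2],[0,0,0]]

```text
t: 17.62
tool_pos: [0.4221, 0.1066, 0.0506]
tool_rot: [-2.291, -2.149, 0.002]
contact_force: [-5.5, -0.5, 8.2]
opening: -0.0
grip_force: 4.0
```

play_rows:
  series:
    - [0,[0,0,0.2],[0,0,0]]
    - [0,[0,0,0.1],[0,0,0]]
    - [0,[0,0,0.1],[0,0,0]]
    - [0,[0,0,0],[0,0,0]]
    - [0,[0,0,0],[0,0,0]]

```text
t: 18.25
tool_pos: [0.4225, 0.1066, 0.0323]
tool_rot: [-2.29, -2.149, 0.002]
contact_force: [-9.2, -1.1, 18.3]
opening: -0.0001
grip_force: 9.8
```

play_rows:
  series:
    - [0,[0,0,-0.8],[0,0,0]]
    - [0,[0,0,-0.9],[0,0,0]]
    - [1,[0,0,-0.9],[0,0,0]]
    - [1,[0,0,-0.9],[0,0,0]]
    - [1,[0,0,0],[0,0,0]]

```text
t: 18.88
tool_pos: [0.4247, 0.1068, 0.2099]
tool_rot: [2.287, 2.145, 0.011]
contact_force: [-0.0, -0.6, 0.3]
opening: 0.0543
grip_force: 0.0
```

```bash
python3 - <<'E'
from h import *; from station import ctrl
o=ctrl.get_obs();print(delta(o,w(STAND,[[0,Y[0],.16]])[0],-.066))
E
```

```text
(array([ 0.066, -0.009,  0.016]), array([4.994, 2.638, 0.998]))
```

play_rows:
  series:
    - [1,[0.85,0.45,0],[0,0,0]]
    - [1,[0.85,0.45,0],[0,0,0]]
    - [1,[0.85,0.45,0],[0,0,0]]
    - [1,[0.85,0.45,0],[0,0,0]]
    - [1,[0.85,0.45,0.1],[0,0,0]]
    - [1,[0.75,0.4,0.4],[0,0,0]]
    - [1,[0,0,0.5],[0,0,0]]
    - [1,[0,0,0],[0,0,0]]
  force: 40

```text
t: 19.88
tool_pos: [0.568, 0.3466, 0.1497]
tool_rot: [-2.289, -2.148, 0.013]
contact_force: [-0.3, 0.9, -0.5]
opening: 0.0853
grip_force: 0.0
```

```bash
python3 - <<'E'
from h import *; from station import ctrl,imaging
o=ctrl.get_obs();print(delta(o,w(STAND,[[0,Y[0],.101]])[0],-.066))
a=imaging.get_image('scene')['color']
p=proj(w(STAND,[[0,.02,.12]]),'scene')[0].astype(int)
cv2.imwrite("pics/s4b.png",cv2.resize(cv2.convertScaleAbs(a[p[1]-60:p[1]+60,p[0]-80:p[0]+80],alpha=1.6),None,fx=4.5,fy=4.5,interpolation=cv2.INTER_CUBIC))
E
```

```text
(array([-0.053,  0.029,  0.015]), array([0.019, 0.095, 0.974]))
```

View pics/s4b.png

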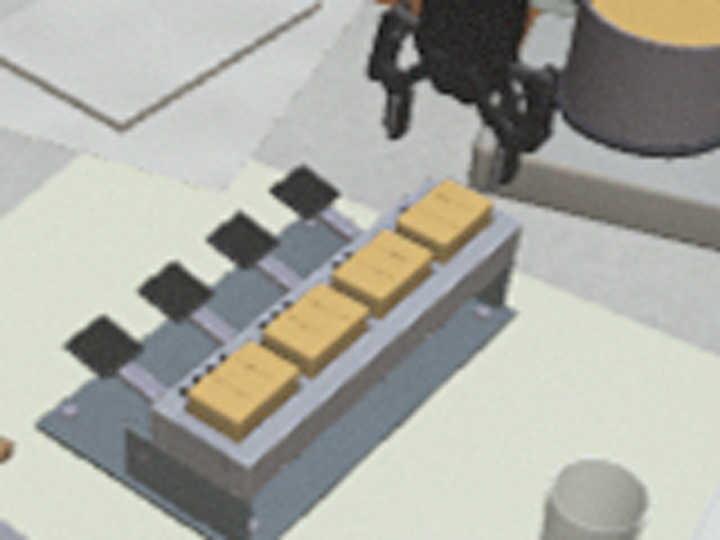

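All four bars stand proud and the open gripper is over bar 1.

play_rows:
  series:
    - [1,[0,0.09,0.4],[0,0,0]]
    - [1,[0,0,0.4],[0,0,0]]
    - [1,[0,0,0.15],[0,0,0]]
    - [1,[0,0,0],[0,0,0]]
    - [0,[0,0,0],[0,0,0]]
    - [0,[0,0,0],[0,0,0]]
    - [0,[0,0,0],[0,0,0]]
    - [0,[0,0,0],[0,0,0]]

```text
t: 20.92
tool_pos: [0.5744, 0.3466, 0.1084]
tool_rot: [-2.292, -2.147, 0.001]
contact_force: [-5.9, -0.8, 5.3]
opening: 0.0466
grip_force: 41.8
```

play_rows:
  series:
    - [0,[0,0,0],[0,0,0]]
    - [0,[0,0,0],[0,0,0]]

```text
t: 21.18
tool_pos: [0.5744, 0.3466, 0.1084]
tool_rot: [-2.292, -2.147, 0.001]
contact_force: [-5.4, 0.0, 5.9]
opening: 0.0467
grip_force: 41.8
```

play_rows:
  series:
    - [1,[0,0,0],[0,0,0]]
    - [1,[0,0,0],[0,0,0]]
    - [1,[0,0,0],[0,0,0]]
    - [1,[0,0,0],[0,0,0]]

```text
t: 21.68
tool_pos: [0.5752, 0.3462, 0.1073]
tool_rot: [2.293, 2.147, 0.0]
contact_force: [-0.1, 0.1, -0.4]
opening: 0.0855
grip_force: 0.0
```

play_rows:
  series:
    - [1,[0,0,0.1],[0,0,0]]
    - [1,[0,0,0],[0,0,0]]

```text
t: 21.92
tool_pos: [0.5746, 0.346, 0.1015]
tool_rot: [-2.293, -2.147, 0.002]
contact_force: [-0.3, -0.6, 0.2]
opening: 0.0851
grip_force: 0.0
```

```bash
python3 - <<'E'
from h import *; from station import ctrl,imaging
o=ctrl.get_obs();print(o['tool_pos'],o['contact_force'])
a=imaging.get_image('scene')['color']
p=proj(w(STAND,[[0,.1,.12]]),'scene')[0].astype(int)
cv2.imwrite("pics/s5b.png",cv2.resize(cv2.convertScaleAbs(a[p[1]-40:p[1]+40,p[0]-50:p[0]+50],alpha=1.8),None,fx=7,fy=7,interpolation=cv2.INTER_CUBIC))
E
```

```text
[0.57457642 0.34600222 0.10145382] [-0.25310147 -0.60394837  0.15380794]
```

View pics/s5b.png

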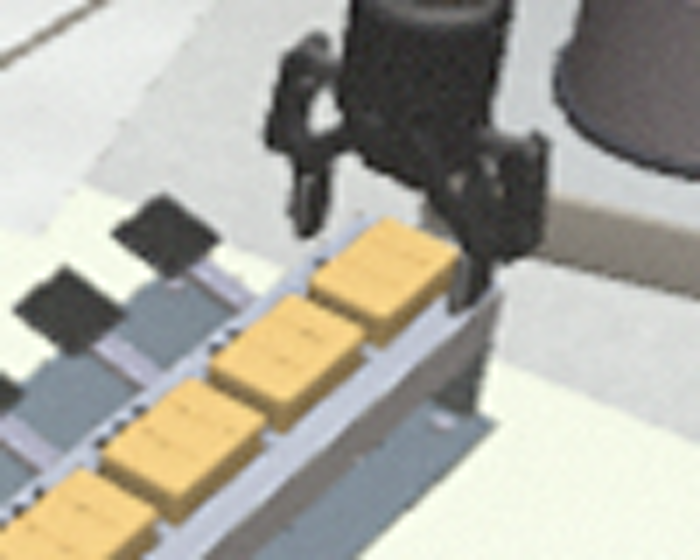

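play_rows:
  series:
    - [1,[0,0,0.1],[0,0,0]]
    - [1,[0,0,0],[0,0,0]]
    - [0,[0,0,0],[0,0,0]]
    - [0,[0,0,0],[0,0,0]]
    - [0,[0,0,0],[0,0,0]]
    - [0,[0,0,0],[0,0,0]]
    - [0,[0,0,0],[0,0,0]]

```text
t: 22.85
tool_pos: [0.5744, 0.3464, 0.0976]
tool_rot: [-2.292, -2.147, 0.002]
contact_force: [-5.3, 0.2, 4.6]
opening: 0.0472
grip_force: 45.3
```

play_rows:
  series:
    - [0,[0,0,-0.1],[0,0,0]]
    - [0,[0,0,-0.2],[0,0,0]]
    - [0,[0,0,-0.3],[0,0,0]]
    - [0,[0,0,-0.5],[0,0,0]]
    - [0,[0,0,0],[0,0,0]]

```text
t: 23.48
tool_pos: [0.5783, 0.3473, 0.1583]
tool_rot: [2.291, 2.145, 0.015]
contact_force: [-0.1, -0.6, -1.4]
opening: 0.047
grip_force: 44.8
```

```bash
python3 - <<'E'
from h import *; from station import ctrl,imaging
o=ctrl.get_obs();print(o['tool_pos'],o['contact_force'],o['opening'])
print(delta(o,w(RACK,[[0,Y[0],.12]])[0],-.073))
a=imaging.get_image('scene')['color']
p=proj(w(STAND,[[0,.1,.14]]),'scene')[0].astype(int)
cv2.imwrite("pics/s6b.png",cv2.resize(cv2.convertScaleAbs(a[p[1]-40:p[1]+40,p[0]-50:p[0]+50],alpha=1.8),None,fx=7,fy=7,interpolation=cv2.INTER_CUBIC))
E
```

```text
[0.57826238 0.3473065  0.15833977] [-0.13652684 -0.57133256 -1.43277499] 0.046981036722582956
(array([ 0.066, -0.032,  0.051]), array([-9.001,  1.252,  0.767]))
```

View pics/s6b.png

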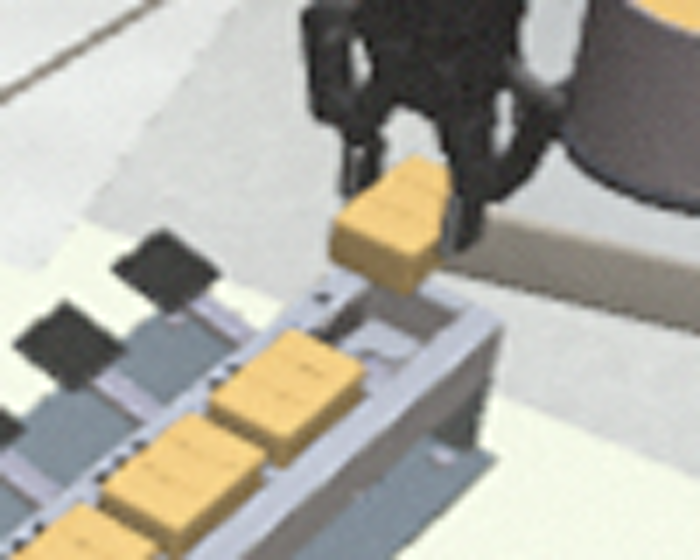

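play_rows:
  series:
    - [0,[-0.4,0.05,0],[0,0,0.05]]
    - [0,[-0.8,0.1,0],[0,0,0]]
    - [0,[-0.9,0.12,0],[0,0,0]]
    - [0,[-0.9,0.12,0],[0,0,0]]
    - [0,[-0.9,0.12,0],[0,0,0]]
    - [0,[-0.9,0.12,0],[0,0,0]]
    - [0,[-0.9,0.12,0],[0,0,0]]
    - [0,[-0.9,0.12,0],[0,0,0]]

```text
t: 24.52
tool_pos: [0.5934, 0.0113, 0.151]
tool_rot: [-2.301, -2.138, 0.003]
contact_force: [1.0, -0.9, -0.5]
opening: 0.0472
grip_force: 44.8
```

play_rows:
  series:
    - [0,[-0.9,0.12,0],[0,0,0]]
    - [0,[-0.9,0.12,0.3],[0,0,0]]
    - [0,[-0.6,0.12,0.5],[0,0,0]]
    - [0,[0,0,0.6],[0,0,0]]
    - [0,[0,0,0.6],[0,0,0]]
    - [0,[0,0,0],[0,0,0]]
    - [0,[0,0,0],[0,0,0]]

```text
t: 25.4
tool_pos: [0.6039, -0.1076, 0.0529]
tool_rot: [2.301, 2.139, 0.0]
contact_force: [-0.8, -0.1, 0.4]
opening: 0.047
grip_force: 44.7
```

```bash
python3 - <<'E'
from h import *; from station import ctrl,imaging
o=ctrl.get_obs();print(o['tool_pos'],o['opening'])
print(delta(o,w(RACK,[[0,Y[0]-.0008,.0175]])[0],-.073))
E
```

```text
[ 0.60386043 -0.10757081  0.05293105] 0.04697514934832097
(array([0.003, 0.002, 0.   ]), array([0.019, 0.078, 0.709]))
```

play_rows:
  series:
    - [0,[0.02,0.08,0.1],[0,0,0]]
    - [0,[0,0,0.1],[0,0,0]]
    - [0,[0,0,0],[0,0,0]]
    - [0,[0,0,0],[0,0,0]]

```text
t: 25.9
tool_pos: [0.608, -0.1063, 0.0425]
tool_rot: [2.3, 2.14, -0.0]
contact_force: [0.4, -0.5, -0.4]
opening: 0.047
grip_force: 44.8
```

```bash
python3 - <<'E'
from h import *; from station import ctrl,imaging
o=ctrl.get_obs();print(o['tool_pos'],o['opening'],o['contact_force'])
print(delta(o,w(RACK,[[0,Y[0]-.0008,.0175]])[0],-.073))
for c in K:
  a=imaging.get_image(c)['color'];cv2.imwrite(f'pics/{c}7.png',a)
p=proj(w(RACK,[[0,Y[0],.05]]),'scene')[0].astype(int)
q=proj(w(RACK,[[0,Y[0],.05]]),'top')[0].astype(int)
f=lambda i,p:cv2.resize(cv2.convertScaleAbs(i[p[1]-32:p[1]+32,p[0]-32:p[0]+32],alpha=1.8),None,fx=6,fy=6,interpolation=cv2.INTER_CUBIC)
cv2.imwrite("pics/s7b.png",np.hstack([f(cv2.imread('pics/scene7.png'),p),f(cv2.imread('pics/top7.png'),q)]))
E
```

```text
[ 0.60796996 -0.1062573   0.04245166] 0.04704292233716645 [ 0.36043078 -0.46859423 -0.4390422 ]
(array([0.001, 0.001, 0.005]), array([-0.014, -0.002,  0.499]))
```

View pics/s7b.png

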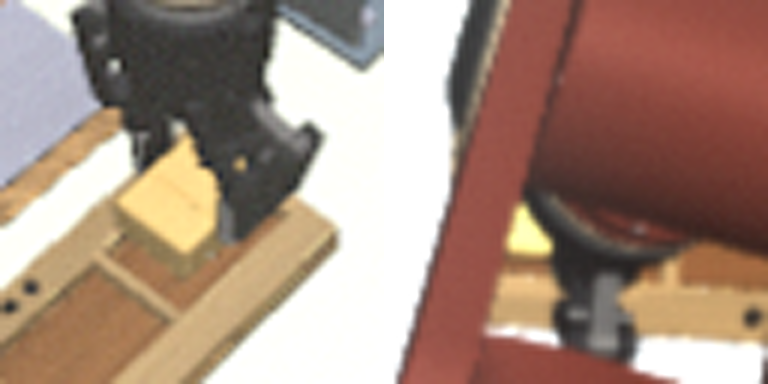

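Bar 1 hangs level over slot 1 and is aligned with it, so I'm lowering it.

play_rows:
  series:
    - [0,[0,0,0.15],[0,0,0]]
    - [0,[0,0,0.15],[0,0,0]]
    - [0,[0,0,0.1],[0,0,0]]
    - [0,[0,0,0.05],[0,0,0]]
    - [0,[0,0,0.05],[0,0,0]]
    - [0,[0,0,0],[0,0,0]]

```text
t: 26.75
tool_pos: [0.6081, -0.1064, 0.0175]
tool_rot: [2.3, 2.139, 0.0]
contact_force: [-0.6, -0.2, -1.5]
opening: 0.0469
grip_force: 44.8
```

play_rows:
  series:
    - [0,[0,0,0.02],[0,0,0]]
    - [0.7,[0,0,0],[0,0,0]]
    - [1,[0,0,0],[0,0,0]]
    - [1,[0,0,0],[0,0,0]]
    - [1,[0,0,-0.3],[0,0,0]]
    - [1,[0,0,-0.8],[0,0,0]]
    - [1,[0,0,-0.9],[0,0,0]]
    - [1,[0,0,-0.9],[0,0,0]]

```text
t: 27.75
tool_pos: [0.608, -0.1063, 0.164]
tool_rot: [2.3, 2.139, 0.001]
contact_force: [0.8, -0.0, -0.3]
opening: 0.0851
grip_force: 0.0
```

```bash
cat >> h.py <<'E'
def bars(a):
    """world xy (z=.036 and z=.117) of yellow blobs in the top view"""
    h=cv2.cvtColor(a,cv2.COLOR_BGR2HSV);m=((h[...,1]>80)&(h[...,2]>110)&(h[...,0]<35)&(h[...,0]>15)).astype(np.uint8);m[:150]=0;m[290:]=0
    n,L,st,ce=cv2.connectedComponentsWithStats(m)
    for i in range(1,n):
        if st[i,4]>120: print(ce[i].round(1),st[i,4],back(ce[i],.036).round(4),back(ce[i],.117).round(4))
E
python3 - <<'E'
from h import *; from station import ctrl,imaging
o=ctrl.get_obs();print(delta(o,w(STAND,[[0,Y[1],.16]])[0],-.066))
E
```

```text
(array([ 0.009,  0.002, -0.047]), array([ 7.325, -1.301,  0.079]))
```

play_rows:
  series:
    - [1,[0.6,-0.12,0],[0,0,-0.05]]
    - [1,[0.95,-0.17,0],[0,0,0]]
    - [1,[0.95,-0.17,0],[0,0,0]]
    - [1,[0.95,-0.17,0],[0,0,0]]
    - [1,[0.95,-0.17,0],[0,0,0]]
    - [1,[0.95,-0.17,0],[0,0,0]]
    - [1,[0.95,-0.17,0],[0,0,0]]
    - [1,[0.9,-0.16,0],[0,0,0]]

```text
t: 28.75
tool_pos: [0.5668, 0.2589, 0.1628]
tool_rot: [2.292, 2.147, 0.002]
contact_force: [0.7, -0.5, 0.3]
opening: 0.0851
grip_force: 0.0
```

play_rows:
  series:
    - [1,[0.12,0,0.2],[0,0,0]]
    - [1,[0,0,0.4],[0,0,0]]
    - [1,[0,0,0],[0,0,0]]
    - [1,[0,0,0],[0,0,0]]

```text
t: 29.25
tool_pos: [0.5673, 0.262, 0.1309]
tool_rot: [-2.295, -2.145, 0.001]
contact_force: [0.4, 0.9, 0.9]
opening: 0.0854
grip_force: 0.0
```

```bash
python3 - <<'E'
from h import *; from station import ctrl,imaging
o=ctrl.get_obs();print(o['tool_pos'],delta(o,w(STAND,[[0,Y[1],.0965]])[0],-.066))
a=imaging.get_image('top')['color'];bars(a);print(w(RACK,[[0,Y[0],0]]))
E
```

```text
[0.56732975 0.26195545 0.13088134] (array([-0.006,  0.003, -0.009]), array([ 0.029, -0.003,  0.688]))
[335.3 179.6] 2155 [ 0.6172 -0.1875  0.036 ] [ 0.6073 -0.1707  0.117 ]
[385.2 204.3] 123 [ 0.5566 -0.3062  0.036 ] [ 0.5523 -0.2783  0.117 ]
[142.6 199. ] 473 [0.5721 0.2812 0.036 ] [0.5664 0.2543 0.117 ]
[176.2 200.9] 671 [0.5669 0.1993 0.036 ] [0.5617 0.18   0.117 ]
[214.  203.3] 674 [0.5607 0.1073 0.036 ] [0.5561 0.0966 0.117 ]
[305.1 265.7] 190 [ 0.4109 -0.1113  0.036 ] [ 0.4202 -0.1016  0.117 ]
[365.1 271.5] 299 [ 0.3967 -0.2534  0.036 ] [ 0.4074 -0.2304  0.117 ]
[[ 0.60788983 -0.10613558  0.        ]]
```

play_rows:
  series:
    - [1,[0.02,0,0.35],[0,0,0]]
    - [1,[0,0,0.33],[0,0,0]]
    - [1,[0,0,0.05],[0,0,0]]
    - [1,[0,0,0],[0,0,0]]
    - [1,[0,0,0],[0,0,0]]

```text
t: 29.92
tool_pos: [0.5677, 0.2644, 0.0954]
tool_rot: [2.293, 2.147, 0.001]
contact_force: [0.8, 0.5, 0.1]
opening: 0.0853
grip_force: 0.0
```

```bash
python3 - <<'E'
from h import *; from station import ctrl,imaging
o=ctrl.get_obs();print(o['tool_pos'],delta(o,w(STAND,[[0,Y[1],.0965]])[0],-.066))
a=imaging.get_image('top')['color'];cv2.imwrite('pics/t8.png',a);h=cv2.cvtColor(a,cv2.COLOR_BGR2HSV)
for P in ([*w(RACK,[[0,Y[0],.036]])[0]],[*w(RACK,[[.04,Y[0],.018]])[0]],[*w(STAND,[[0,Y[2],.117]])[0]]):
  u,v=proj(P)[0].round().astype(int);print(h[v-1:v+2,u-1:u+2].reshape(-1,3)[::4].tolist())
E
```

```text
[0.56774823 0.26436782 0.09544155] (array([ 0.007, -0.003,  0.004]), array([-0.02 , -0.008, -0.021]))
[[26, 105, 168], [26, 105, 168], [26, 105, 167]]
[[18, 103, 119], [18, 104, 120], [17, 105, 121]]
[[26, 107, 167], [26, 107, 167], [26, 106, 166]]
```

Hue separates bar from wood. Next I grip bar 2 and lift it.

play_rows:
  series:
    - [0,[0,0,0],[0,0,0]]
    - [0,[0,0,0],[0,0,0]]
    - [0,[0,0,0],[0,0,0]]
    - [0,[0,0,0],[0,0,0]]
    - [0,[0,0,0],[0,0,0]]

```text
t: 30.6
tool_pos: [0.5678, 0.2643, 0.0956]
tool_rot: [2.293, 2.147, 0.002]
contact_force: [0.0, -0.5, 5.3]
opening: 0.0473
grip_force: 44.6
```

play_rows:
  series:
    - [0,[0,0,-0.1],[0,0,0]]
    - [0,[0,0,-0.2],[0,0,0]]
    - [0,[0,0,-0.3],[0,0,0]]
    - [0,[0,0,-0.6],[0,0,0]]
    - [0,[0,0,0],[0,0,0]]

```text
t: 31.22
tool_pos: [0.5696, 0.265, 0.1595]
tool_rot: [2.291, 2.145, 0.011]
contact_force: [-0.5, 0.2, -0.9]
opening: 0.0471
grip_force: 44.2
```

```bash
sed -i 's/h\[...,0\]>15)/h[...,0]>21)/' h.py; python3 - <<'E'
from h import *; from station import ctrl,imaging
bars(cv2.imread('pics/t8.png'))
o=ctrl.get_obs();print(o['tool_pos'],o['opening'],delta(o,w(RACK,[[0,Y[1],.055]])[0],-.073))
E
```

```text
[300.8 183.7] 526 [ 0.6077 -0.1037  0.036 ] [ 0.5986 -0.0947  0.117 ]
[145.2 199.1] 343 [0.5718 0.2749 0.036 ] [0.5661 0.2486 0.117 ]
[175.8 200.9] 637 [0.5671 0.2003 0.036 ] [0.5618 0.1809 0.117 ]
[213.7 203.2] 649 [0.561 0.108 0.036] [0.5563 0.0972 0.117 ]
[0.56955922 0.2649785  0.15950292] 0.0470880121505863 (array([ 0.049, -0.02 ,  0.054]), array([-9.027,  1.306,  2.09 ]))
```

play_rows:
  series:
    - [0,[-0.4,0.05,0],[0,0,0.05]]
    - [0,[-0.8,0.1,0],[0,0,0]]
    - [0,[-0.9,0.13,0],[0,0,0]]
    - [0,[-0.9,0.13,0],[0,0,0]]
    - [0,[-0.9,0.13,0],[0,0,0]]
    - [0,[-0.9,0.13,0],[0,0,0]]
    - [0,[-0.9,0.13,0],[0,0,0]]
    - [0,[-0.9,0.13,0],[0,0,0]]

```text
t: 32.22
tool_pos: [0.5885, -0.0705, 0.1532]
tool_rot: [-2.3, -2.137, 0.003]
contact_force: [1.0, 0.4, -0.5]
opening: 0.047
grip_force: 44.2
```

play_rows:
  series:
    - [0,[-0.9,0.13,0],[0,0,0]]
    - [0,[-0.9,0.13,0],[0,0,0]]
    - [0,[-0.6,0.12,0.4],[0,0,0]]
    - [0,[0,0,0.6],[0,0,0]]
    - [0,[0,0,0.6],[0,0,0]]
    - [0,[0,0,0.4],[0,0,0]]
    - [0,[0,0,0],[0,0,0]]
    - [0,[0,0,0],[0,0,0]]

```text
t: 33.22
tool_pos: [0.6007, -0.1897, 0.0559]
tool_rot: [2.299, 2.138, 0.001]
contact_force: [0.5, 0.2, -1.9]
opening: 0.047
grip_force: 44.1
```

```bash
python3 - <<'E'
from h import *; from station import ctrl,imaging
o=ctrl.get_obs();print(o['tool_pos'],o['opening'],delta(o,w(RACK,[[0,Y[1]+.0009,.0155]])[0],-.073))
E
```

```text
[ 0.60074816 -0.18969968  0.0558639 ] 0.047044150174156724 (array([0.01 , 0.004, 0.003]), array([0.015, 0.021, 0.807]))
```

play_rows:
  series:
    - [0,[0.015,0.02,0.2],[0,0,0]]
    - [0,[0,0,0.2],[0,0,0]]
    - [0,[0,0,0.15],[0,0,0]]
    - [0,[0,0,0.1],[0,0,0]]
    - [0,[0,0,0.1],[0,0,0]]
    - [0,[0,0,0.04],[0,0,0]]
    - [0,[0,0,0],[0,0,0]]
    - [0,[0,0,0],[0,0,0]]

```text
t: 34.22
tool_pos: [0.6015, -0.1888, 0.0156]
tool_rot: [2.3, 2.139, 0.001]
contact_force: [-0.2, -0.4, -0.2]
opening: 0.0472
grip_force: 44.6
```

Bar 2 is in its slot with no side force. I release it and go back for bar 3.

play_rows:
  series:
    - [0,[0,0,0.01],[0,0,0]]
    - [0.7,[0,0,0],[0,0,0]]
    - [1,[0,0,0],[0,0,0]]
    - [1,[0,0,0],[0,0,0]]
    - [1,[0,0,-0.3],[0,0,0]]
    - [1,[0,0,-0.8],[0,0,0]]
    - [1,[0,0,-0.9],[0,0,0]]
    - [1,[0,0,-0.9],[0,0,0]]

```text
t: 35.22
tool_pos: [0.6013, -0.1887, 0.1625]
tool_rot: [2.3, 2.139, 0.001]
contact_force: [-0.3, 0.3, 0.7]
opening: 0.0857
grip_force: 0.0
```

play_rows:
  series:
    - [1,[0.6,-0.12,0],[0,0,-0.05]]
    - [1,[0.95,-0.17,0],[0,0,0]]
    - [1,[0.95,-0.17,0],[0,0,0]]
    - [1,[0.95,-0.17,0],[0,0,0]]
    - [1,[0.95,-0.17,0],[0,0,0]]
    - [1,[0.95,-0.17,0],[0,0,0]]
    - [1,[0.95,-0.17,0],[0,0,0]]
    - [1,[0.9,-0.16,0],[0,0,0]]

```text
t: 36.22
tool_pos: [0.5601, 0.1765, 0.1613]
tool_rot: [2.292, 2.147, 0.002]
contact_force: [0.4, -0.3, -0.4]
opening: 0.0855
grip_force: 0.0
```

play_rows:
  series:
    - [1,[0.12,0,0.2],[0,0,0]]
    - [1,[0,0,0.4],[0,0,0]]
    - [1,[0,0,0],[0,0,0]]
    - [1,[0,0,0],[0,0,0]]

```text
t: 36.72
tool_pos: [0.5606, 0.1796, 0.1294]
tool_rot: [-2.295, -2.145, 0.001]
contact_force: [0.0, 0.2, 0.4]
opening: 0.0852
grip_force: 0.0
```

```bash
python3 - <<'E'
from h import *; from station import ctrl,imaging
o=ctrl.get_obs();print(o['tool_pos'],delta(o,w(STAND,[[0,Y[2],.0965]])[0],-.066))
a=imaging.get_image('top')['color'];bars(a);print(w(RACK,[[0,Y[0],0],[0,Y[1],0]]))
E
```

```text
[0.56058696 0.17964656 0.12940907] (array([-0.006,  0.002, -0.009]), array([0.   , 0.023, 0.658]))
[300.8 183.6] 529 [ 0.6078 -0.1036  0.036 ] [ 0.5988 -0.0946  0.117 ]
[335.6 186.1] 531 [ 0.6012 -0.1879  0.036 ] [ 0.5928 -0.171   0.117 ]
[184.3 201.3] 287 [0.566  0.1797 0.036 ] [0.5609 0.1622 0.117 ]
[213.6 203.1] 650 [0.5612 0.1081 0.036 ] [0.5565 0.0973 0.117 ]
[[ 0.60788983 -0.10613558  0.        ]
 [ 0.60176328 -0.18991186  0.        ]]
```

Bars 1 and 2 are both within about 2.5 mm of their slot centres. Bar 3 is next.

play_rows:
  series:
    - [1,[0,0.02,0.35],[0,0,0]]
    - [1,[0,0,0.3],[0,0,0]]
    - [1,[0,0,0.03],[0,0,0]]
    - [1,[0,0,0],[0,0,0]]
    - [1,[0,0,0],[0,0,0]]
    - [0,[0,0,0],[0,0,0]]
    - [0,[0,0,0],[0,0,0]]
    - [0,[0,0,0],[0,0,0]]

```text
t: 37.78
tool_pos: [0.562, 0.1808, 0.0963]
tool_rot: [2.293, 2.147, 0.002]
contact_force: [0.9, 0.7, 0.2]
opening: 0.0468
grip_force: 45.1
```

play_rows:
  series:
    - [0,[0,0,0],[0,0,0]]
    - [0,[0,0,0],[0,0,0]]

```text
t: 38.02
tool_pos: [0.562, 0.1808, 0.0963]
tool_rot: [2.293, 2.147, 0.001]
contact_force: [0.3, -0.4, 1.4]
opening: 0.0471
grip_force: 45.2
```

play_rows:
  series:
    - [0,[0,0,-0.1],[0,0,0]]
    - [0,[0,0,-0.2],[0,0,0]]
    - [0,[0,0,-0.3],[0,0,0]]
    - [0,[0,0,-0.6],[0,0,0]]
    - [0,[0,0,0],[0,0,0]]

```text
t: 38.65
tool_pos: [0.5637, 0.1812, 0.1602]
tool_rot: [2.29, 2.145, 0.009]
contact_force: [-0.3, -0.5, -0.5]
opening: 0.0472
grip_force: 45.1
```

```bash
python3 - <<'E'
from h import *; from station import ctrl,imaging
o=ctrl.get_obs();print(o['tool_pos'],o['opening'],delta(o,w(RACK,[[0,Y[2],.055]])[0],-.073),w(STAND,[[0,Y[2],0]]))
E
```

```text
[0.56372311 0.18121918 0.16018431] 0.047182114834244414 (array([ 0.048, -0.013,  0.053]), array([-9.027,  1.3  ,  2.104])) [[0.56173001 0.17959144 0.        ]]
```

play_rows:
  series:
    - [0,[-0.4,0.05,0],[0,0,0.05]]
    - [0,[-0.8,0.1,0],[0,0,0]]
    - [0,[-0.9,0.13,0],[0,0,0]]
    - [0,[-0.9,0.13,0],[0,0,0]]
    - [0,[-0.9,0.13,0],[0,0,0]]
    - [0,[-0.9,0.13,0],[0,0,0]]
    - [0,[-0.9,0.13,0],[0,0,0]]
    - [0,[-0.9,0.13,0],[0,0,0]]

```text
t: 39.65
tool_pos: [0.5827, -0.1539, 0.1542]
tool_rot: [-2.3, -2.137, 0.002]
contact_force: [0.6, -0.3, -1.1]
opening: 0.0473
grip_force: 45.1
```

play_rows:
  series:
    - [0,[-0.9,0.13,0],[0,0,0]]
    - [0,[-0.9,0.13,0],[0,0,0]]
    - [0,[-0.6,0.12,0.4],[0,0,0]]
    - [0,[0,0,0.6],[0,0,0]]
    - [0,[0,0,0.6],[0,0,0]]
    - [0,[0,0,0.4],[0,0,0]]
    - [0,[0,0,0],[0,0,0]]
    - [0,[0,0,0],[0,0,0]]

```text
t: 40.65
tool_pos: [0.5949, -0.2733, 0.0569]
tool_rot: [2.299, 2.138, 0.001]
contact_force: [0.2, -0.6, -1.0]
opening: 0.0469
grip_force: 45.0
```

```bash
python3 - <<'E'
from h import *; from station import ctrl,imaging
o=ctrl.get_obs();print(o['tool_pos'],o['opening'],delta(o,w(RACK,[[0,Y[2]+.001,.016]])[0],-.073))
E
```

```text
[ 0.59493366 -0.27328109  0.05688888] 0.046851817257650266 (array([0.01 , 0.006, 0.003]), array([0.013, 0.015, 0.818]))
```

play_rows:
  series:
    - [0,[0.01,0.015,0.2],[0,0,0]]
    - [0,[0,0,0.2],[0,0,0]]
    - [0,[0,0,0.15],[0,0,0]]
    - [0,[0,0,0.1],[0,0,0]]
    - [0,[0,0,0.1],[0,0,0]]
    - [0,[0,0,0.05],[0,0,0]]
    - [0,[0,0,0],[0,0,0]]
    - [0,[0,0,0],[0,0,0]]

```text
t: 41.65
tool_pos: [0.5953, -0.2725, 0.016]
tool_rot: [2.3, 2.139, 0.0]
contact_force: [-0.2, 0.8, -0.5]
opening: 0.0471
grip_force: 45.0
```

play_rows:
  series:
    - [0,[0,0,0.01],[0,0,0]]
    - [0.7,[0,0,0],[0,0,0]]
    - [1,[0,0,0],[0,0,0]]
    - [1,[0,0,0],[0,0,0]]
    - [1,[0,0,-0.3],[0,0,0]]
    - [1,[0,0,-0.8],[0,0,0]]
    - [1,[0,0,-0.9],[0,0,0]]
    - [1,[0,0,-0.9],[0,0,0]]

```text
t: 42.65
tool_pos: [0.5953, -0.2724, 0.163]
tool_rot: [2.3, 2.139, 0.001]
contact_force: [0.3, 0.1, 0.1]
opening: 0.0854
grip_force: 0.0
```

play_rows:
  series:
    - [1,[0.6,-0.12,0],[0,0,-0.05]]
    - [1,[0.95,-0.17,0],[0,0,0]]
    - [1,[0.95,-0.17,0],[0,0,0]]
    - [1,[0.95,-0.17,0],[0,0,0]]
    - [1,[0.95,-0.17,0],[0,0,0]]
    - [1,[0.95,-0.17,0],[0,0,0]]
    - [1,[0.95,-0.17,0],[0,0,0]]
    - [1,[0.9,-0.16,0],[0,0,0]]

```text
t: 43.65
tool_pos: [0.5541, 0.0928, 0.1618]
tool_rot: [2.292, 2.147, 0.002]
contact_force: [0.3, 0.5, 0.2]
opening: 0.0855
grip_force: 0.0
```

play_rows:
  series:
    - [1,[0.12,0,0.2],[0,0,0]]
    - [1,[0,0,0.4],[0,0,0]]
    - [1,[0,0,0],[0,0,0]]
    - [1,[0,0,0],[0,0,0]]

```text
t: 44.15
tool_pos: [0.5545, 0.096, 0.1299]
tool_rot: [-2.295, -2.145, 0.001]
contact_force: [0.5, 0.4, -0.7]
opening: 0.0854
grip_force: 0.0
```

```bash
python3 - <<'E'
from h import *; from station import ctrl,imaging
o=ctrl.get_obs();print(o['tool_pos'],delta(o,w(STAND,[[0,Y[3],.0965]])[0],-.066))
a=imaging.get_image('top')['color'];bars(a);print(w(RACK,[[0,Y[2],0]]))
E
```

```text
[0.55450824 0.09601287 0.1299233 ] (array([-0.006,  0.002, -0.009]), array([-0.003,  0.034,  0.668]))
[300.8 183.6] 527 [ 0.6078 -0.1036  0.036 ] [ 0.5987 -0.0946  0.117 ]
[335.7 186.1] 530 [ 0.6012 -0.188   0.036 ] [ 0.5928 -0.1711  0.117 ]
[370.2 188.6] 524 [ 0.5947 -0.2711  0.036 ] [ 0.5869 -0.2465  0.117 ]
[[ 0.59563672 -0.27368814  0.        ]]
```

play_rows:
  series:
    - [1,[0,0.03,0.35],[0,0,0]]
    - [1,[0,0,0.3],[0,0,0]]
    - [1,[0,0,0.04],[0,0,0]]
    - [1,[0,0,0],[0,0,0]]
    - [1,[0,0,0],[0,0,0]]
    - [0,[0,0,0],[0,0,0]]
    - [0,[0,0,0],[0,0,0]]
    - [0,[0,0,0],[0,0,0]]

```text
t: 45.2
tool_pos: [0.5565, 0.0971, 0.0963]
tool_rot: [2.292, 2.147, 0.002]
contact_force: [1.3, -0.2, 0.5]
opening: 0.0469
grip_force: 45.1
```

play_rows:
  series:
    - [0,[0,0,0],[0,0,0]]
    - [0,[0,0,0],[0,0,0]]

```text
t: 45.45
tool_pos: [0.5564, 0.097, 0.0963]
tool_rot: [2.293, 2.147, 0.001]
contact_force: [1.1, -0.1, 1.1]
opening: 0.0467
grip_force: 45.2
```

play_rows:
  series:
    - [0,[0,0,-0.1],[0,0,0]]
    - [0,[0,0,-0.2],[0,0,0]]
    - [0,[0,0,-0.3],[0,0,0]]
    - [0,[0,0,-0.6],[0,0,0]]
    - [0,[0,0,0],[0,0,0]]

```text
t: 46.08
tool_pos: [0.5582, 0.0972, 0.16]
tool_rot: [2.29, 2.144, 0.008]
contact_force: [0.5, 0.8, -1.0]
opening: 0.0472
grip_force: 45.1
```

play_rows:
  series:
    - [0,[-0.4,0.05,0],[0,0,0.05]]
    - [0,[-0.8,0.1,0],[0,0,0]]
    - [0,[-0.9,0.13,0],[0,0,0]]
    - [0,[-0.9,0.13,0],[0,0,0]]
    - [0,[-0.9,0.13,0],[0,0,0]]
    - [0,[-0.9,0.13,0],[0,0,0]]
    - [0,[-0.9,0.13,0],[0,0,0]]
    - [0,[-0.9,0.13,0],[0,0,0]]

```text
t: 47.08
tool_pos: [0.5771, -0.2376, 0.1541]
tool_rot: [-2.3, -2.136, 0.002]
contact_force: [1.2, -0.3, -1.0]
opening: 0.0469
grip_force: 45.1
```

play_rows:
  series:
    - [0,[-0.9,0.13,0],[0,0,0]]
    - [0,[-0.9,0.13,0],[0,0,0]]
    - [0,[-0.6,0.12,0.4],[0,0,0]]
    - [0,[0,0,0.6],[0,0,0]]
    - [0,[0,0,0.6],[0,0,0]]
    - [0,[0,0,0.4],[0,0,0]]
    - [0,[0,0,0],[0,0,0]]
    - [0,[0,0,0],[0,0,0]]

```text
t: 48.08
tool_pos: [0.5894, -0.357, 0.057]
tool_rot: [2.299, 2.138, 0.0]
contact_force: [0.4, -0.2, -0.9]
opening: 0.0476
grip_force: 45.0
```

```bash
python3 - <<'E'
from h import *; from station import ctrl,imaging
o=ctrl.get_obs();print(o['tool_pos'],o['opening'],delta(o,w(RACK,[[0,Y[3]+.001,.016]])[0],-.073),w(STAND,[[0,Y[3],0]]))
E
```

```text
[ 0.5893607  -0.35704744  0.05696025] 0.0475795942472084 (array([0.009, 0.007, 0.003]), array([0.012, 0.004, 0.819])) [[0.55619004 0.09577433 0.        ]]
```

play_rows:
  series:
    - [0,[0.01,0,0.2],[0,0,0]]
    - [0,[0,0,0.2],[0,0,0]]
    - [0,[0,0,0.15],[0,0,0]]
    - [0,[0,0,0.1],[0,0,0]]
    - [0,[0,0,0.1],[0,0,0]]
    - [0,[0,0,0.05],[0,0,0]]
    - [0,[0,0,0],[0,0,0]]
    - [0,[0,0,0],[0,0,0]]

```text
t: 49.08
tool_pos: [0.589, -0.3562, 0.016]
tool_rot: [2.3, 2.139, 0.0]
contact_force: [0.8, -0.0, -0.7]
opening: 0.0467
grip_force: 45.0
```

play_rows:
  series:
    - [0,[0,0,0.01],[0,0,0]]
    - [0.7,[0,0,0],[0,0,0]]
    - [1,[0,0,0],[0,0,0]]
    - [1,[0,0,0],[0,0,0]]
    - [1,[0,0,-0.3],[0,0,0]]
    - [1,[0,0,-0.8],[0,0,0]]
    - [1,[0,0,-0.9],[0,0,0]]
    - [1,[0,0,-0.9],[0,0,0]]

```text
t: 50.08
tool_pos: [0.589, -0.3561, 0.1631]
tool_rot: [2.3, 2.139, 0.0]
contact_force: [-0.3, -0.1, -0.1]
opening: 0.0853
grip_force: 0.0
```

play_rows:
  series:
    - [1,[0.9,-0.3,0],[0,0,0]]
    - [1,[0.95,-0.3,0],[0,0,0]]
    - [1,[0.95,-0.3,0],[0,0,0]]
    - [1,[0.95,-0.3,0],[0,0,0]]
    - [1,[0.95,-0.3,0],[0,0,0]]
    - [1,[0.95,-0.3,0],[0,0,0]]
    - [1,[0.95,-0.3,0],[0,0,0]]
    - [1,[0,0,0],[0,0,0]]

```text
t: 51.08
tool_pos: [0.5077, -0.0168, 0.1615]
tool_rot: [2.295, 2.144, 0.002]
contact_force: [0.3, -0.9, -0.3]
opening: 0.0853
grip_force: 0.0
```

```bash
python3 - <<'E'
from h import *; from station import ctrl,imaging
o=ctrl.get_obs()
a=imaging.get_image('top')['color'];cv2.imwrite('pics/t9.png',a);bars(a)
# grip bar of the cover: dark brown, z=.046
h=cv2.cvtColor(a,cv2.COLOR_BGR2HSV);m=((h[...,1]>110)&(h[...,2]<110)&(h[...,0]<20)).astype(np.uint8);m[:215]=0;m[290:]=0;m[:,:250]=0
n,L,st,ce=cv2.connectedComponentsWithStats(m)
for i in range(1,n):
  if st[i,4]>150:
    r=cv2.minAreaRect(np.argwhere(L==i)[:,::-1].astype(np.float32));print(ce[i],st[i],r,back(r[0],.046))
    v=cv2.boxPoints(r);W=[back(q,.046) for q in v];e=max([W[1]-W[0],W[2]-W[1]],key=np.linalg.norm);print(np.linalg.norm(e),np.arctan2(-e[0]*np.sign(e[1]),abs(e[1])))
cv2.imwrite("pics/t9b.png",cv2.resize(cv2.convertScaleAbs(a[158:290,235:435],alpha=1.6),None,fx=4,fy=4,interpolation=cv2.INTER_CUBIC))
E
```

```text
[300.8 183.5] 528 [ 0.6079 -0.1037  0.036 ] [ 0.5989 -0.0947  0.117 ]
[335.6 186.2] 526 [ 0.6011 -0.1878  0.036 ] [ 0.5927 -0.171   0.117 ]
[370.2 188.7] 524 [ 0.5946 -0.2712  0.036 ] [ 0.5868 -0.2466  0.117 ]
[405. 191.] 505 [ 0.5885 -0.3548  0.036 ] [ 0.5812 -0.3224  0.117 ]
[286.38903863 240.88319856] [ 250  215   70   75 3339] ((284.5, 252.0), (69.0, 74.0), 0.0) [ 0.44407855 -0.06181056  0.046     ]
0.1736887854102534 1.5688473477964378
[488.16328332 238.40776699] [ 470  215   42   45 1133] ((490.5, 237.0), (44.0, 41.0), 90.0) [ 0.47783618 -0.54768789  0.046     ]
0.10326046606021626 1.5116994322411015
[340.47598253 235.32751092] [322 231  38  10 229] ((340.47027587890625, 235.2970428466797), (37.612403869628906, 6.069726943969727), 5.710593223571777) [ 0.48295699 -0.19478249  0.046     ]
0.08883907278054076 -0.10289821107090064
```

View pics/t9b.png

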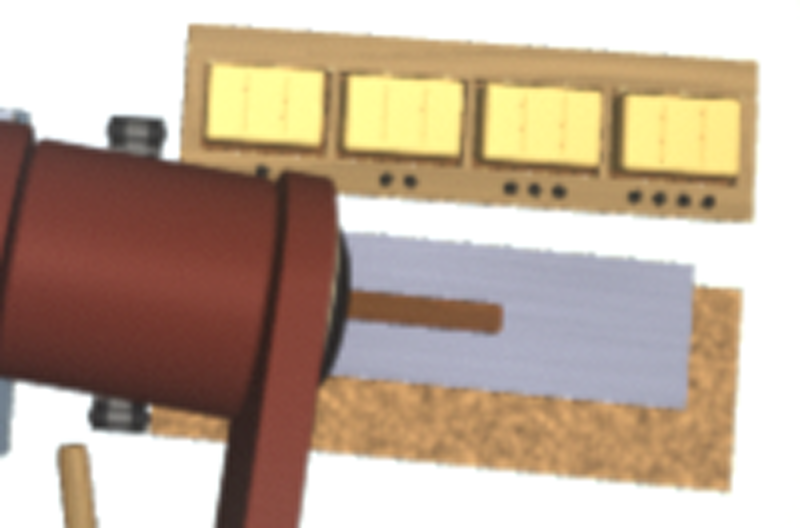

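All four bars are in their slots. The cover has been knocked up and left, so I'm moving clear to measure it again.

play_rows:
  series:
    - [1,[0.9,0,-0.3],[0,0,0]]
    - [1,[0.95,0,-0.3],[0,0,0]]
    - [1,[0.95,0,0],[0,0,0]]
    - [1,[0.95,0,0],[0,0,0]]
    - [1,[0,0,0],[0,0,0]]

```text
t: 51.75
tool_pos: [0.5225, 0.1691, 0.1911]
tool_rot: [2.298, 2.142, 0.002]
contact_force: [0.6, 0.5, -0.8]
opening: 0.0852
grip_force: 0.0
```

```bash
cat >> h.py <<'E'
def cover(a,z,xr=(250,430),yr=(215,290)):
    h=cv2.cvtColor(a,cv2.COLOR_BGR2HSV);m=((h[...,1]>110)&(h[...,2]<110)&(h[...,0]<20)).astype(np.uint8);k=np.zeros_like(m);k[yr[0]:yr[1],xr[0]:xr[1]]=1;m*=k
    n,L,st,ce=cv2.connectedComponentsWithStats(m)
    for i in range(1,n):
      if st[i,4]>150:
        r=cv2.minAreaRect(np.argwhere(L==i)[:,::-1].astype(np.float32))
        W=[back(q,z) for q in cv2.boxPoints(r)];e=max([W[1]-W[0],W[2]-W[1]],key=np.linalg.norm)
        print('grip',st[i],back(r[0],z).round(4),back(ce[i],z).round(4),'len',np.linalg.norm(e).round(4),'yaw',np.arctan2(-e[0]*np.sign(e[1]),abs(e[1])).round(4))
E
python3 - <<'E'
from h import *; from station import ctrl,imaging
a=imaging.get_image('top')['color'];cv2.imwrite('pics/t10.png',a);cover(a,.046)
cover(cv2.imread('pics/top0.png'),.140,(90,240),(180,230))
# plate outline fit
h=cv2.cvtColor(a,cv2.COLOR_BGR2HSV);m=((h[...,1]<70)&(h[...,2]<140)).astype(np.uint8);k=np.zeros_like(m);k[205:275,265:430]=1;m*=k
n,L,st,ce=cv2.connectedComponentsWithStats(m);i=1+st[1:,4].argmax();print(st[i])
cs,_=cv2.findContours((L==i).astype(np.uint8),0,1);r=cv2.minAreaRect(cs[0]);print(r,back(r[0],.010),[back(q,.010).round(3) for q in cv2.boxPoints(r)])
o=ctrl.get_obs();print(o['tool_pos'])
E
```

```text
grip [319 231  41   9 239] [ 0.4833 -0.1914  0.046 ] [ 0.4832 -0.1916  0.046 ] len 0.0957 yaw -0.1029
grip [133 195  45   9 283] [0.564 0.22  0.14 ] [0.564  0.2195 0.14  ] len 0.0953 yaw -0.0598
[ 265  211  144   50 4909]
((336.70123291015625, 234.9542236328125), (142.6395263671875, 36.838619232177734), 5.617580413818359) [ 0.48265268 -0.1933776   0.01      ] [array([ 0.455, -0.013,  0.01 ]), array([ 0.546, -0.023,  0.01 ]), array([ 0.51 , -0.373,  0.01 ]), array([ 0.42 , -0.361,  0.01 ])]
[0.52243384 0.16776139 0.19088073]
```

```bash
python3 - <<'E'
from h import *; from station import ctrl
o=ctrl.get_obs();print(delta(o,[.484,-.192,.10],-.1))
E
```

```text
(array([0.006, 0.003, 0.204]), array([-7.236, -0.047,  1.818]))
```

play_rows:
  series:
    - [1,[0,0,0],[0,0,0.2]]
    - [1,[-0.9,-0.01,0],[0,0,0]]
    - [1,[-0.9,-0.01,0],[0,0,0]]
    - [1,[-0.9,-0.01,0],[0,0,0]]
    - [1,[-0.9,-0.01,0],[0,0,0]]
    - [1,[-0.9,-0.01,0],[0,0,0]]
    - [1,[-0.9,0,0],[0,0,0]]
    - [1,[-0.9,0,0],[0,0,0]]

```text
t: 52.8
tool_pos: [0.4867, -0.1484, 0.1907]
tool_rot: [2.333, 2.102, 0.0]
contact_force: [0.1, 0.8, -0.2]
opening: 0.0858
grip_force: 0.0
```

play_rows:
  series:
    - [1,[-0.9,0,0.2],[0,0,0]]
    - [1,[-0.04,0,0.6],[0,0,0]]
    - [1,[0,0,0.6],[0,0,0]]
    - [1,[0,0,0.4],[0,0,0]]
    - [1,[0,0,0],[0,0,0]]
    - [1,[0,0,0],[0,0,0]]

```text
t: 53.55
tool_pos: [0.4831, -0.1933, 0.1015]
tool_rot: [2.331, 2.104, 0.001]
contact_force: [-0.2, -0.4, -0.0]
opening: 0.0853
grip_force: 0.0
```

```bash
python3 - <<'E'
from h import *; from station import ctrl
o=ctrl.get_obs();print(delta(o,[.484,-.192,.02],-.1))
E
```

```text
(array([ 0.01 ,  0.005, -0.016]), array([0.027, 0.015, 1.629]))
```

play_rows:
  series:
    - [1,[0.03,0.015,0.5],[0,0,0]]
    - [1,[0,0,0.5],[0,0,0]]
    - [1,[0,0,0.4],[0,0,0]]
    - [1,[0,0,0.2],[0,0,0]]
    - [1,[0,0,0],[0,0,0]]
    - [1,[0,0,0],[0,0,0]]
    - [0,[0,0,0],[0,0,0]]
    - [0,[0,0,0],[0,0,0]]
  force: 80

```text
t: 54.55
tool_pos: [0.4842, -0.191, 0.021]
tool_rot: [2.329, 2.106, 0.001]
contact_force: [0.6, 1.0, 0.5]
opening: 0.0514
grip_force: 0.0
```

play_rows:
  series:
    - [0,[0,0,0],[0,0,0]]
    - [0,[0,0,0],[0,0,0]]
    - [0,[0,0,0],[0,0,0]]
    - [0,[0,0,0],[0,0,0]]
    - [0,[0,0,0],[0,0,0]]

```text
t: 55.18
tool_pos: [0.484, -0.1909, 0.0207]
tool_rot: [2.33, 2.107, 0.0]
contact_force: [-1.8, 0.4, 4.8]
opening: 0.0167
grip_force: 80.5
```

play_rows:
  series:
    - [0,[0,0,-0.2],[0,0,0]]
    - [0,[0,0,-0.4],[0,0,0]]
    - [0,[0,0,-0.6],[0,0,0]]
    - [0,[0,0,-0.8],[0,0,0]]
    - [0,[0,0,-0.8],[0,0,0]]
    - [0,[0,0,-0.4],[0,0,0]]
    - [0,[0,0,0],[0,0,0]]
    - [0,[0,0,0],[0,0,0]]

```text
t: 56.18
tool_pos: [0.4827, -0.1901, 0.178]
tool_rot: [-2.328, -2.105, 0.002]
contact_force: [-0.3, 0.0, -4.8]
opening: 0.0168
grip_force: 79.6
```

```bash
python3 - <<'E'
from h import *; from station import ctrl,imaging
o=ctrl.get_obs();print(o['tool_pos'],o['opening'],delta(o,[.5655,.2205,.15],-.066))
E
```

```text
[ 0.4826727  -0.19013546  0.17799288] 0.016780686342897103 (array([-0.024, -0.012, -0.247]), array([8.304, 1.111, 0.56 ]))
```

play_rows:
  series:
    - [0,[0,0,0],[0,0,-0.25]]
    - [0,[0.5,0.07,0],[0,0,0]]
    - [0,[0.8,0.11,0],[0,0,0]]
    - [0,[0.8,0.11,0],[0,0,0]]
    - [0,[0.8,0.11,0],[0,0,0]]
    - [0,[0.8,0.11,0],[0,0,0]]
    - [0,[0.8,0.11,0],[0,0,0]]
    - [0,[0.8,0.11,0],[0,0,0]]

```text
t: 57.18
tool_pos: [0.537, 0.0726, 0.1788]
tool_rot: [-2.291, -2.148, 0.003]
contact_force: [-0.1, -0.9, -3.6]
opening: 0.0169
grip_force: 79.5
```

play_rows:
  series:
    - [0,[0.8,0.11,0],[0,0,0]]
    - [0,[0.8,0.11,0],[0,0,0]]
    - [0,[0.8,0.11,0],[0,0,0]]
    - [0,[0.6,0.06,0],[0,0,0]]
    - [0,[0,0,0],[0,0,0]]
    - [0,[0,0,0],[0,0,0]]
    - [0,[0,0,0.3],[0,0,0]]
    - [0,[0,0,0],[0,0,0]]

```text
t: 58.18
tool_pos: [0.5654, 0.2185, 0.1626]
tool_rot: [-2.293, -2.145, 0.006]
contact_force: [0.2, -0.2, -3.8]
opening: 0.0162
grip_force: 79.4
```

```bash
python3 - <<'E'
from h import *; from station import ctrl,imaging
o=ctrl.get_obs();print(o['tool_pos'],o['opening'],o['contact_force'],delta(o,[.565,.222,.1147],-.066))
E
```

```text
[0.5653834  0.21846894 0.16263647] 0.016182866870035183 [ 0.20261306 -0.18820952 -3.77900448] (array([-0.031,  0.011, -0.004]), array([ 0.07 , -0.012,  0.959]))
```

play_rows:
  series:
    - [0,[0.07,-0.01,0.3],[0,0,0]]
    - [0,[0,0,0.3],[0,0,0]]
    - [0,[0,0,0.2],[0,0,0]]
    - [0,[0,0,0.06],[0,0,0]]
    - [0,[0,0,0],[0,0,0]]

```text
t: 58.8
tool_pos: [0.5666, 0.2232, 0.1222]
tool_rot: [-2.293, -2.147, 0.0]
contact_force: [-0.1, -0.3, -3.4]
opening: 0.0165
grip_force: 79.5
```

play_rows:
  series:
    - [0,[0,0,0.06],[0,0,0]]
    - [0,[0,0,0],[0,0,0]]

```text
t: 59.05
tool_pos: [0.5667, 0.2232, 0.1196]
tool_rot: [2.293, 2.147, 0.0]
contact_force: [0.6, -0.2, -2.9]
opening: 0.0165
grip_force: 79.5
```

```bash
python3 - <<'E'
from h import *; from station import ctrl,imaging
o=ctrl.get_obs();print(o['tool_pos'],o['opening'],o['contact_force'],delta(o,[.565,.222,.1147],-.066))
a=imaging.get_image('scene')['color']
p=proj(w(STAND,[[0,0,.12]]),'scene')[0].astype(int)
cv2.imwrite("pics/s11b.png",cv2.resize(cv2.convertScaleAbs(a[p[1]-60:p[1]+60,p[0]-80:p[0]+80],alpha=1.6),None,fx=4.5,fy=4.5,interpolation=cv2.INTER_CUBIC))
E
```

```text
[0.56671539 0.22319843 0.11955223] 0.01647787458759259 [ 0.55793954 -0.15993848 -2.86533954] (array([ 0.002, -0.001,  0.003]), array([-0.026, -0.033,  0.097]))
```

View pics/s11b.png

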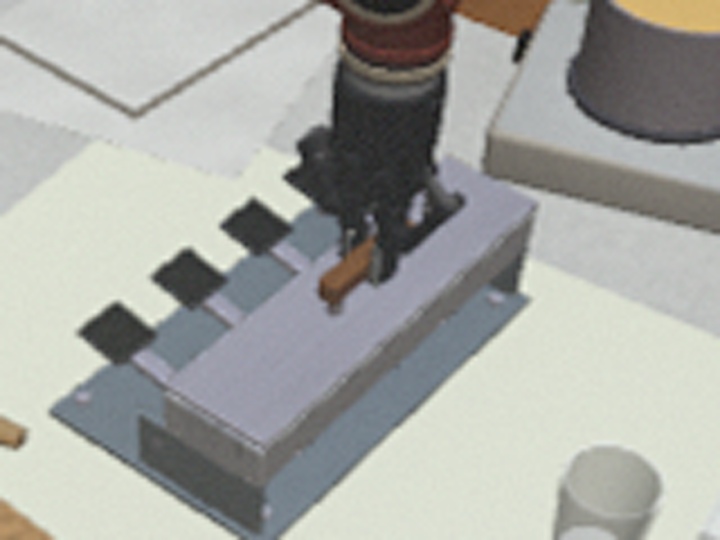

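The cover is level, square and just above the mould. I correct by 1.5 mm, lower until it touches, and release.

play_rows:
  series:
    - [0,[-0.026,-0.03,0.05],[0,0,0]]
    - [0,[0,0,0.05],[0,0,0]]
    - [0,[0,0,0],[0,0,0]]
    - [0,[0,0,0],[0,0,0]]

```text
t: 59.6
tool_pos: [0.5651, 0.2219, 0.1147]
tool_rot: [2.293, 2.147, -0.0]
contact_force: [-1.8, 0.9, -0.2]
opening: 0.017
grip_force: 79.9
```

play_rows:
  series:
    - [0,[0,0,0.01],[0,0,0]]
    - [0.5,[0,0,0],[0,0,0]]
    - [1,[0,0,0],[0,0,0]]
    - [1,[0,0,0],[0,0,0]]
    - [1,[0,0,0],[0,0,0]]
    - [1,[0,0,-0.5],[0,0,0]]
    - [1,[0,0,-0.9],[0,0,0]]
    - [1,[0,0,-0.9],[0,0,0]]

```text
t: 60.6
tool_pos: [0.5647, 0.2219, 0.2297]
tool_rot: [-2.293, -2.147, 0.001]
contact_force: [0.7, -0.4, 0.3]
opening: 0.0854
grip_force: 0.0
```

play_rows:
  series:
    - [1,[-0.8,-0.6,0],[0,0,0]]
    - [1,[-0.9,-0.6,0],[0,0,0]]
    - [1,[-0.9,-0.6,0],[0,0,0]]
    - [1,[-0.9,0,0],[0,0,0]]
    - [1,[-0.9,0,0],[0,0,0]]
    - [1,[-0.9,0,0],[0,0,0]]
    - [1,[0,0,0],[0,0,0]]
    - [1,[0,0,0],[0,0,0]]

```text
t: 61.6
tool_pos: [0.4579, -0.0362, 0.2289]
tool_rot: [-2.293, -2.147, -0.001]
contact_force: [0.3, 0.5, -0.1]
opening: 0.0854
grip_force: 0.0
```

```bash
python3 - <<'E'
from h import *; from station import ctrl,imaging
a=imaging.get_image('top')['color'];cover(a,.140,(90,240),(180,230));bars(a)
cv2.imwrite("pics/t12b.png",cv2.resize(cv2.convertScaleAbs(a[110:290,75:430],alpha=1.6),None,fx=2.25,fy=2.25,interpolation=cv2.INTER_CUBIC))
E
```

```text
grip [134 195  45   9 285] [0.5645 0.2179 0.14  ] [0.5646 0.2173 0.14  ] len 0.0954 yaw -0.0631
[300.9 183.6] 528 [ 0.6078 -0.1037  0.036 ] [ 0.5988 -0.0948  0.117 ]
[335.6 186.2] 530 [ 0.6011 -0.1878  0.036 ] [ 0.5927 -0.171   0.117 ]
[370.2 188.6] 525 [ 0.5947 -0.2712  0.036 ] [ 0.5869 -0.2466  0.117 ]
[405. 191.] 504 [ 0.5886 -0.3548  0.036 ] [ 0.5814 -0.3224  0.117 ]
```

View pics/t12b.png

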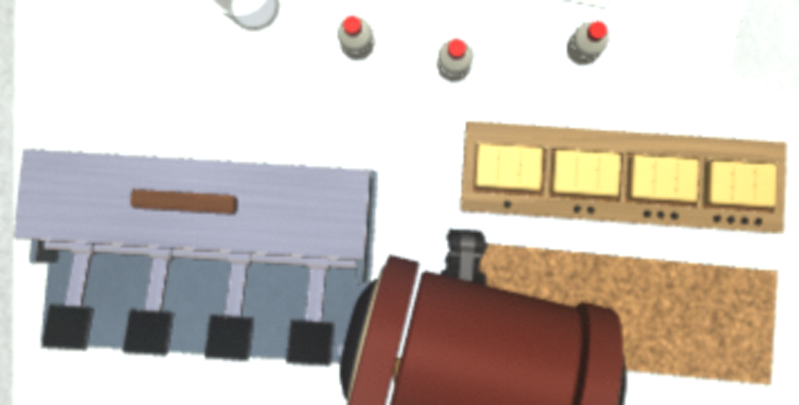

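```bash
python3 -c "
from station import ctrl
print(ctrl.finish_job())"
```

```text
the job is handed in; nothing more can be done
None
```

I handed the job in after about 62 s of robot time: all four bars are in their matching rack slots, racked fewest pips first, the cover is square on the empty mould about 4 mm or less off centre, and the bottles are still standing. The hand-in returned no verdict, so this rests on my last camera check.

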